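# Change the work in the craft-room curing lamp and set its dimmer

## Task

Switch the curing lamp off with its dimmer lever (lever right back to the wide white mark); never touch a carrier while the lamp is on. With it off, take every cured carrier (green tab) out of the dock and lay it flat in the blue tray, and slide every fresh carrier (yellow tab) from the table fully home into a bay of its own, any bay. Then set the dimmer lever to line up with the orange pointer, let go of everything, and leave the other things on the table where they are.

Things in the scene. Friction and masses are not known exactly. Their poses are not given: they have to be found in the camera images.
- fresh1: Fresh carrier: plywood board 84 x 48 x 10 mm with flat mosaic tiles and an upright YELLOW grip tab, 0.1-0.2 kg. Origin: centre of the underside; x along it, away from the tab end; z up. Tab: centred at x = -28 mm, y = 0; 12 mm thick (y), 24 mm long (x), from 10 to 56 mm above the underside. Starts flat on the table, right of the robot. 2 or 3 fresh ones are present.
- fresh2: Fresh carrier: plywood board 84 x 48 x 10 mm with flat mosaic tiles and an upright YELLOW grip tab, 0.1-0.2 kg. Origin: centre of the underside; x along it, away from the tab end; z up. Tab: centred at x = -28 mm, y = 0; 12 mm thick (y), 24 mm long (x), from 10 to 56 mm above the underside. Starts flat on the table, right of the robot. 2 or 3 fresh ones are present.
- fresh3: Fresh carrier: plywood board 84 x 48 x 10 mm with flat mosaic tiles and an upright YELLOW grip tab, 0.1-0.2 kg. Origin: centre of the underside; x along it, away from the tab end; z up. Tab: centred at x = -28 mm, y = 0; 12 mm thick (y), 24 mm long (x), from 10 to 56 mm above the underside. Starts flat on the table, right of the robot. 2 or 3 fresh ones are present.
- cured1: Cured carrier: plywood board 84 x 48 x 10 mm with flat mosaic tiles and an upright GREEN grip tab, 0.1-0.2 kg. Origin: centre of the underside; x along it, away from the tab end; z up. Tab: centred at x = -28 mm, y = 0; 12 mm thick (y), 24 mm long (x), from 10 to 56 mm above the underside. Starts home in bay 1, tab outside. Two of the three are present.
- cured2: Cured carrier: plywood board 84 x 48 x 10 mm with flat mosaic tiles and an upright GREEN grip tab, 0.1-0.2 kg. Origin: centre of the underside; x along it, away from the tab end; z up. Tab: centred at x = -28 mm, y = 0; 12 mm thick (y), 24 mm long (x), from 10 to 56 mm above the underside. Starts home in bay 2, tab outside. Two of the three are present.
- cured3: Cured carrier: plywood board 84 x 48 x 10 mm with flat mosaic tiles and an upright GREEN grip tab, 0.1-0.2 kg. Origin: centre of the underside; x along it, away from the tab end; z up. Tab: centred at x = -28 mm, y = 0; 12 mm thick (y), 24 mm long (x), from 10 to 56 mm above the underside. Starts home in bay 3, tab outside. Two of the three are present.
- dock: Fixed curing-lamp dock of three bays side by side, 64 mm apart, open towards the robot. Origin: middle of the mouth line, on the table; x points into the bays. No floor: carriers slide on the table. Each bay is 52 mm wide, 16 mm high, 54 mm deep to its stop. Amber roof, top at 20 mm; white housing behind, 45 mm high. Tapered noses 10 mm high stand 16 mm out before the walls and guide a carrier in.
- bay1 (a point): Bay 1 of the dock (left one seen from the robot), on the table: where a carrier's origin lies, axes alike, when it is fully home against the stop (within 0.5 mm). x points into the bay; the mouth is at x = -11.5 mm, so the tab of a home carrier stands just outside it, nearest face 4 mm out.
- bay2 (a point): Bay 2 of the dock (middle one seen from the robot), on the table: where a carrier's origin lies, axes alike, when it is fully home against the stop (within 0.5 mm). x points into the bay; the mouth is at x = -11.5 mm, so the tab of a home carrier stands just outside it, nearest face 4 mm out.
- bay3 (a point): Bay 3 of the dock (right one seen from the robot), on the table: where a carrier's origin lies, axes alike, when it is fully home against the stop (within 0.5 mm). x points into the bay; the mouth is at x = -11.5 mm, so the tab of a home carrier stands just outside it, nearest face 4 mm out.
- tray_in (a point): Blue open out-tray, fixed: centre of its inner floor, 5 mm above the table. Inside 140 x 140 mm along its x and y, walls 5 mm thick, rim 18 mm above the table. Two carriers fit flat side by side.
- dimmer_lever (a joint): Angle (rad) of the lamp's dimmer lever, a steel arm on an upright axis on a fixed grey box (130 x 190 mm, 45 mm high) with a black dial. 0 = off, at the end stop, over the wide white mark; grows counter-clockwise seen from above to a stop at 2.2. Friction hinge: about 2 N at the knob moves it, it stays where left.
- pointer (a joint): Angle (rad) of the flat orange pointer on the dial under the lever; same axis, zero and direction as dimmer_lever. It shows the wanted brightness, differs from start to start (0.8 to 1.9) and cannot be moved by the robot.
- lever_pivot (a point): Point on the lever's upright turning axis, 62 mm above the table, with the dimmer box's axes: at lever angle a the lever points in the direction of this point's -x axis turned counter-clockwise (seen from above) by (a - 1.1) rad.
- lever_knob (a point): Upright round red knob on the lever, 20 mm in diameter, from 66 to 108 mm above the table, 70 mm from the turning axis; this point is on the knob's axis, 90 mm above the table. The arm's top below it is at 66 mm. Its -x axis points outwards along the lever.
- pointer_tip (a point): Outer tip of the orange pointer, on the dial 46 mm above the table and 90 mm from the turning axis. Its -x axis points outwards along the pointer.
- mug: White mug, 80 mm wide, 90 mm high; bystander, leave alone. Origin: middle of its underside.
- glue: White glue bottle 48 mm wide, 130 mm high; bystander, leave alone. Origin: middle of its underside.
- paint_pot: Paint pot with blue lid, 44 mm wide, 50 mm high; bystander, leave alone. Origin: middle of its underside.
- paint_pot2: Paint pot with red lid, 44 mm wide, 50 mm high; bystander, leave alone. Origin: middle of its underside.
- scissors: Scissors lying flat, about 145 mm long and 10 mm high; bystander, leave alone. Origin: middle of its underside.
- brush: Wide flat paint brush lying flat, 140 mm long; bystander, leave alone. Origin: middle of its underside.
Not all that is in view belongs to the job. What is shaped like the fresh1 but pink or purple is not meant.

How it is judged:
By the outcome, as a careful person would: the job done as asked, in the order asked, and still so for the second after the job is handed in, with the robot touching nothing.
Of fresh1, fresh2, fresh3 only 2 to 3 are there at a start; the rules pass over those that are not, and their reading is None.
Of cured1, cured2, cured3 only 2 to 2 are there at a start; the rules pass over those that are not, and their reading is None.
At some moment in a run one of fresh1, fresh2, fresh3 may be knocked a few centimetres aside while the robot is not near it.
Once in a run the grip may slacken for a moment while it holds something.
It also fails if it takes over 210 s, if anything falls off the work surface, if the arm or the gripper's body presses on something with over 40 N, if the wrist force passes 120 N, or if a joint passes its speed limit or range.

## Robot

A 7-joint arm with a two-finger parallel gripper is mounted at the origin on the work surface. World frame = base frame: x ahead of the robot, y to its left, z up, the work surface at z = 0. Lengths are in m, angles in rad, forces in N, time in s.
With the tool pointing down it reaches from about 0.425 to 0.875 m from the base axis. Payload 4.7 kg.
Tool frame: the origin (TCP) lies midway between the tips of the shut fingers; the grasp point (between the pads) lies 19 mm behind it; z points along the fingers, y is the direction in which the jaws open and shut (so a half turn about z gives the same grasp; the last joint's range is limited). The gripper opens to 87 mm and grips with 3 to 60 N. Pads are 19 mm wide; open, the fingers measure 117 mm over their backs; the gripper's body (75 mm by 190 mm) begins 51 mm behind the grasp point.
Start: joints at [-1.183, 0.321, -0.07, 1.45, 0.023, 1.371, -0.057], TCP at [0.237, 0.605, 0.223] pointing down, gripper open.
Joint ranges: [-2.86, 2.86], [-0.3, 2.09], [-1.38, 1.24], [0.06, 2.45], [-1.56, 4.7], [0.09, 2.05], [-2.69, 2.69]. Speed limits (rad/s): [2.57, 2.57, 3.14, 3.14, 3.14, 3.14, 3.14].

## Interface

Orientations are given as a rotation vector (axis times angle).
In Python, from bench import * gives the robot as it stands. The module is installed in compiled form; this text tells all that it offers.
- The arm moves only by the tool play_rows, never from a script. Its argument "series" is one flat list of numbers, 7 for each row, row after row: the opening in per cent of the stroke, from 0 (shut) to 100 (fully open), then the shift along the tool's x, y, z in m, then the turn, a rotation vector about the tool's x, y, z in degrees. In form: [fingers, tx, ty, tz, rx, ry, rz, fingers, tx, ty, tz, rx, ry, rz, ...]. A call has 1 to 10 rows; each row is the pose to reach, as a shift and turn from the pose commanded when the call began, along the tool's axes at that moment; what a row does not reach only later rows make up. A row lasts 1/12 s, in which the tool goes at most 41.7 mm and 7.16 degrees, less where a joint would pass 70% of its speed; a pose out of reach is approached as far as the arm can. A call with a gripper value outside its range is refused whole. The fingers move at their own pace and stop on an object; "force" is the grip in N (left out, the last holds). Time passes only in rows, so rows that repeat a pose let the fingers close. It gives the time, the measured TCP pose, the force and the opening at its end, in the units of the state.
- get_state(): the state, without advancing time (a new reading comes with each control period).
- get_image(name): name is "scene" or "top"; returns a dict with "frame" (384x512x3 uint8, red, green, blue), "fx", "fy", "cx", "cy" (pixels), "R" (3x3) and "t" (3): a world point X has camera coordinates R X + t. Camera axes: x right, y down, z forward; pixel columns grow to the right and rows downward; lengths in m; the calibration is good to about 2 mm. A picture is of the moment at which its call begins. There is no depth.
- close_job(): hands the job in, once; it reports no verdict.
The state is a dict: "time": time; "joint_positions": joint angles; "qd": joint speeds; "joint_torque": joint torques, N m; "position": TCP position; "tool_rot": TCP orientation; "ft_force": force on the tool from outside, world axes, zero at the start; "torque": the same for the moment, N m; "grip_width": opening from 0.0 (shut) to 1.0 (fully open).
Only numpy, scipy, OpenCV 4.12 (cv2) and the standard library are available. Lean on these libraries where they do the work, as an engineer would, in place of code of your own. Each camera call takes 0.05 s, during which the arm holds its last target.

## Working session

There is one attempt and no reset: what is moved stays moved. The work goes in short steps, Python scripts to look and compute and a tool call to move; the robot and the scene stay as the last step left them, time stands still between calls to the robot, and variables do not carry over. Pictures are saved under pics/ and viewed, and the job is handed in when it is done.

Besides the shell and the picture viewer there is one more tool, called after "Call:" as name(argument=value, ...), one argument or row to a line, values as JSON. play_rows: Moves the arm, as the interface text tells. Its arguments: {"type":"object","properties":{"series":{"type":"array"},"force":{"type":"number"}},"required":["series"]}

```bash
mkdir -p pics
cat > h.py <<'E'
from bench import *
import numpy as np, cv2
from scipy.spatial.transform import Rotation as Ro
def snap(n,tag):
    d=get_image(n); cv2.imwrite(f'pics/{tag}_{n}.png',d['frame'][:,:,::-1]); return d
def ray(d,u,v,z):
    p=np.array([(u-d['cx'])/d['fx'],(v-d['cy'])/d['fy'],1.0]); R=np.array(d['R']);t=np.array(d['t'])
    c=-R.T@t; w=R.T@p; return c+w*(z-c[2])/w[2]
def proj(d,X):
    p=np.array(d['R'])@np.array(X)+np.array(d['t']); return d['fx']*p[0]/p[2]+d['cx'],d['fy']*p[1]/p[2]+d['cy']
E
python3 - <<'E'
from h import *
for n in('scene','top'):
    d=snap(n,'a'); print(n,d['fx'],d['cx'],d['cy'],-np.array(d['R']).T@d['t'],np.round(d['R'],3))
    f=cv2.resize(d['frame'],None,fx=1.56,fy=1.56,interpolation=cv2.INTER_CUBIC); cv2.imwrite(f'pics/a2_{n}.png',f[:,:,::-1])
print(get_state())
E
```

```text
scene 445.9112539884991 254.79571358929306 192.3191339411346 [ 1.18788932 -0.58277168  0.95753094] [[ 0.651  0.759 -0.014]
 [ 0.553 -0.487 -0.676]
 [-0.52   0.432 -0.737]]
top 450.76550795107016 254.1951794919128 186.29519043510285 [ 0.42239486 -0.05110512  1.31928773] [[ 0.011 -1.    -0.007]
 [-0.993 -0.01  -0.117]
 [ 0.117  0.009 -0.993]]
{'time': 0.1, 'joint_positions': array([-1.18292838,  0.32176996, -0.07007139,  1.45151807,  0.02263417,
        1.37078706, -0.05687405]), 'qd': array([-0.00025504, -0.00223366, -0.00131106, -0.00391768, -0.00114271,
       -0.00059964, -0.00102292]), 'joint_torque': array([-8.33757485e-05, -4.92571199e+01, -4.05656286e-01, -3.13401675e+01,
       -6.40909933e-02,  3.94037808e-02,  6.93749826e-05]), 'position': array([0.23722217, 0.60465575, 0.22157462]), 'tool_rot': array([-5.83593677e-01, -3.08671871e+00,  2.64770139e-03]), 'ft_force': array([-0.27299311,  1.04022439,  0.185921  ]), 'torque': array([ 0.00474731, -0.04118351,  0.03047619]), 'grip_width': 1.0036509927963617}
```

View pics/a2_scene.png

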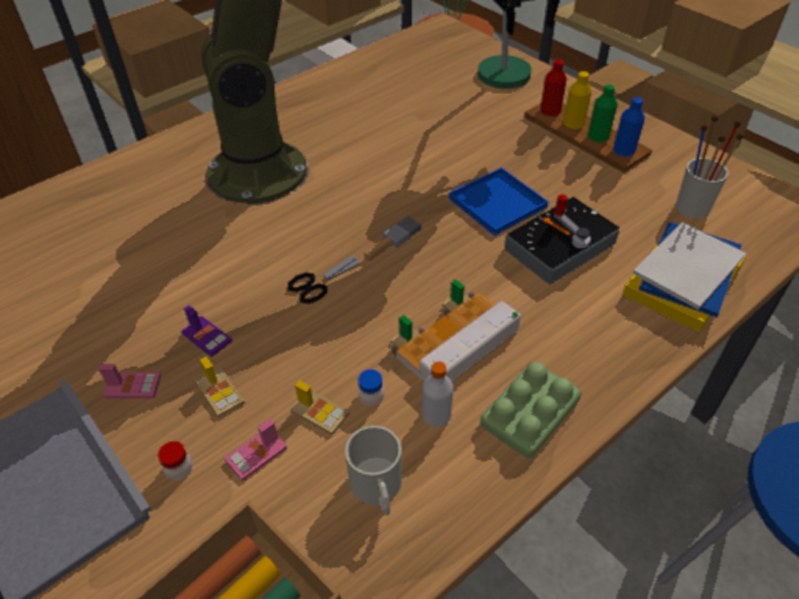

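View pics/a2_top.png

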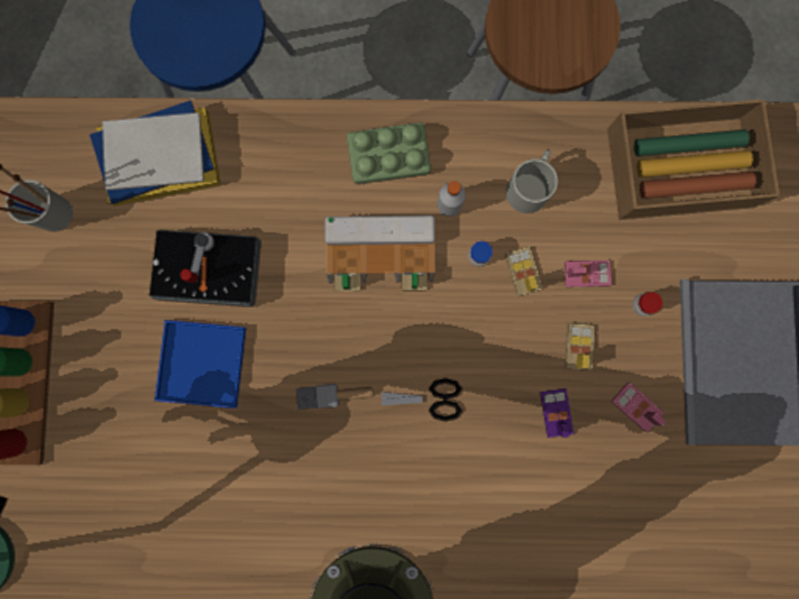

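Run:
```python
import cv2
t=cv2.imread('pics/a_top.png'); s=cv2.imread('pics/a_scene.png')
def crop(im,x,y,w,h,k,n): cv2.imwrite(n,cv2.resize(im[y:y+h,x:x+w],None,fx=k,fy=k,interpolation=cv2.INTER_CUBIC))
crop(t,90,130,200,140,4,'pics/c1.png')
crop(t,300,130,150,160,4*.93,'pics/c2.png')
crop(s,230,100,200,150,4,'pics/c3.png')
crop(s,50,180,210,140,3.8,'pics/c4.png')
from h import *
d=get_image('top'); print(ray(d,238,365,0))
```

```text
[0.07046936 0.00033553 0.        ]
```

View pics/c1.png

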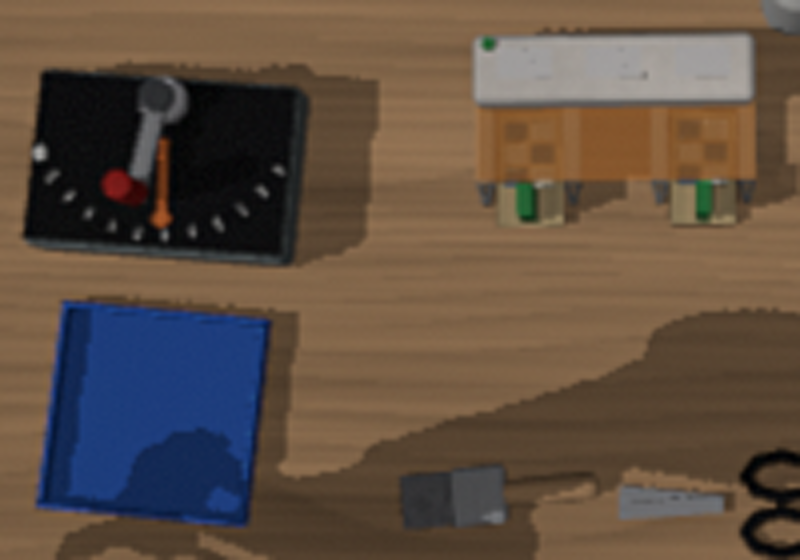

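View pics/c2.png

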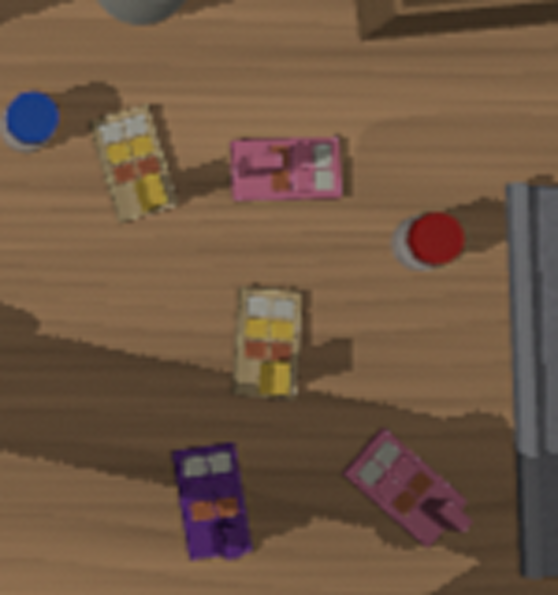

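View pics/c3.png

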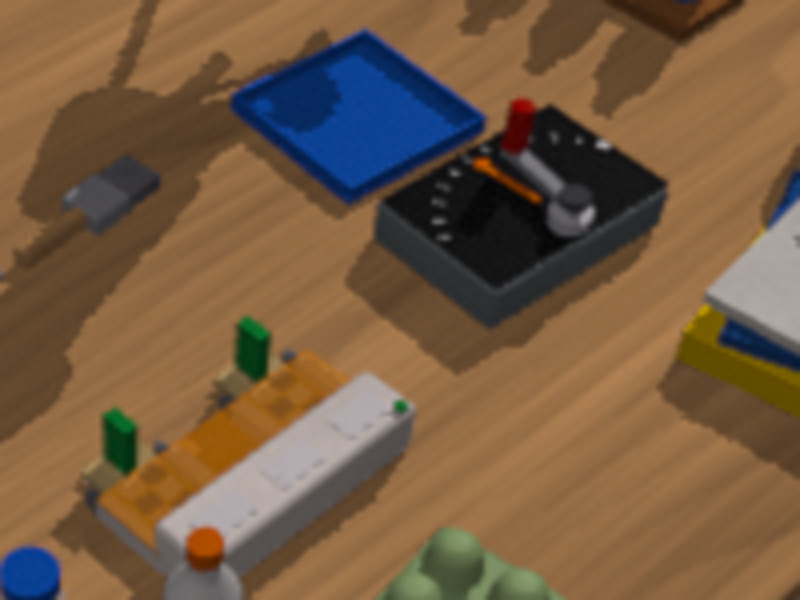

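View pics/c4.png

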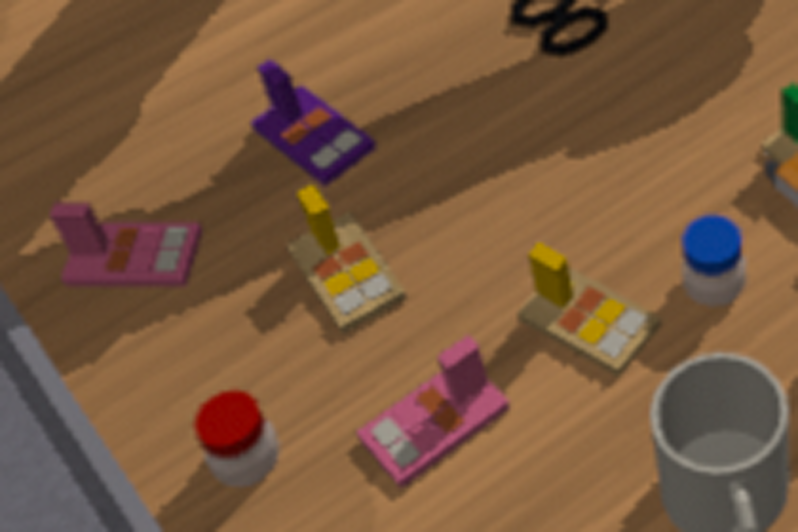

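```bash
cat >> h.py <<'E'
def hsv(d): return cv2.cvtColor(d['frame'],cv2.COLOR_RGB2HSV)
def blobs(d,lo,hi,amin=15):
    m=cv2.inRange(hsv(d),np.array(lo),np.array(hi)); n,l,s,c=cv2.connectedComponentsWithStats(m)
    return [(tuple(np.round(c[i],1)),tuple(s[i])) for i in range(1,n) if s[i][4]>=amin],l
COL={'yellow':((23,150,90),(32,255,255)),'green':((55,120,40),(80,255,255)),'red':((0,180,60),(8,255,255)),'red2':((174,180,60),(180,255,255)),'orange':((8,200,120),(14,255,255)),'blue':((108,170,60),(122,255,255))}
def tri(ds,uvs):
    A=[];b=[]
    for d,(u,v) in zip(ds,uvs):
        R=np.array(d['R']);t=np.array(d['t']); x=(u-d['cx'])/d['fx'];y=(v-d['cy'])/d['fy']
        for a,r in((x,0),(y,1)): A.append(R[r]-a*R[2]); b.append(a*t[2]-t[r])
    X,res,_,_=np.linalg.lstsq(np.array(A),np.array(b),rcond=None); return X
E
python3 - <<'E'
from h import *
for n in('scene','top'):
    d=get_image(n)
    for k,(lo,hi) in COL.items():
        print(n,k,[(c,tuple(int(x) for x in s)) for c,s in blobs(d,lo,hi)[0]])
s=get_state(); R=Ro.from_rotvec(s['tool_rot']).as_matrix(); print(R.round(3))
E
```

```text
scene yellow [((np.float64(369.5), np.float64(64.1)), (362, 46, 17, 36, 342)), ((np.float64(472.4), np.float64(171.7)), (469, 166, 8, 13, 21)), ((np.float64(425.9), np.float64(195.8)), (400, 176, 54, 37, 555)), ((np.float64(131.9), np.float64(233.8)), (129, 229, 7, 13, 52)), ((np.float64(193.8), np.float64(251.1)), (190, 244, 9, 17, 89)), ((np.float64(142.4), np.float64(252.1)), (136, 248, 14, 9, 50)), ((np.float64(207.9), np.float64(263.9)), (203, 259, 11, 11, 54))]
scene green [((np.float64(322.9), np.float64(46.0)), (307, 36, 33, 20, 457)), ((np.float64(386.2), np.float64(73.9)), (377, 54, 19, 37, 405)), ((np.float64(292.7), np.float64(186.5)), (290, 180, 7, 15, 84)), ((np.float64(259.7), np.float64(209.7)), (256, 203, 8, 15, 86)), ((np.float64(181.2), np.float64(378.8)), (169, 371, 23, 13, 166))]
scene red [((np.float64(354.7), np.float64(57.5)), (347, 38, 16, 37, 402)), ((np.float64(466.5), np.float64(90.8)), (461, 81, 11, 22, 45)), ((np.float64(359.2), np.float64(130.7)), (356, 125, 8, 13, 69)), ((np.float64(109.8), np.float64(290.8)), (101, 283, 18, 17, 238))]
scene red2 []
sc
[... 1273 characters left out ...]
21))]
top red [((np.float64(118.8), np.float64(175.7)), (116, 172, 7, 8, 43)), ((np.float64(416.9), np.float64(193.6)), (410, 187, 15, 14, 152))]
top red2 []
top orange []
top blue [((np.float64(125.6), np.float64(24.0)), (84, 0, 85, 56, 3901)), ((np.float64(113.2), np.float64(69.8)), (97, 65, 27, 9, 93)), ((np.float64(62.5), np.float64(93.8)), (58, 85, 8, 25, 86)), ((np.float64(80.8), np.float64(122.9)), (70, 120, 29, 8, 92)), ((np.float64(308.2), np.float64(161.0)), (302, 155, 13, 13, 133)), ((np.float64(2.0), np.float64(204.7)), (0, 197, 6, 16, 70)), ((np.float64(128.2), np.float64(232.9)), (100, 206, 57, 55, 2615))]
[[-0.931  0.365 -0.   ]
 [ 0.365  0.931 -0.001]
 [-0.    -0.001 -1.   ]]
```

Run:
```python
from h import *
t=get_image('top'); s=get_image('scene')
def c1(x,y,z): return ray(t,90+(x+.5)/4-.5,130+(y+.5)/4-.5,z)
print('box',[c1(x,y,.045).round(4)[:2] for x,y in((42,70),(307,90),(24,238),(292,264))])
print('hub',c1(158,95,.068)[:2],c1(158,95,.062)[:2]); 
print('knobtop',c1(116,184,.108)[:2], 'bot',c1(140,192,.066)[:2])
print('ptr',c1(162,222,.046)[:2],c1(164,142,.046)[:2], 'offmark',c1(40,152,.046)[:2])
print('roof',[c1(x,y,.020).round(4)[:2] for x,y in((476,180),(756,180))])
print('house',[c1(x,y,.045).round(4)[:2] for x,y in((475,104),(754,104),(476,35),(753,33))])
print('tray rim',[c1(x,y,.018).round(4)[:2] for x,y in((64,301),(271,319),(38,508),(246,525))])
print('greentabs',ray(t,265.4,179.2,.05)[:2],ray(t,221.4,180,.05)[:2])
print('tri green',tri([t,s],[(265.4,179.2),(259.7,209.7)]),tri([t,s],[(221.4,180),(292.7,186.5)]))
print('tri yellow',tri([t,s],[(340.1,181.3),(193.8,251.1)]),tri([t,s],[(373.8,230.7),(131.9,234.)]))
print('tri knob',tri([t,s],[(118.8,175.7),(359.2,130.7)]))
# boards c2: offset 300,130 scale 3.72
def c2(x,y,z): return ray(t,300+(x+.5)/3.72-.5,130+(y+.5)/3.72-.5,z)
for nm,P in(('A',((95,116),(157,105),(123,221),(177,208))),('B',((240,287),(302,290),(234,395),(297,399)))):
    q=np.array([c2(x,y,.010)[:2] for x,y in P]); print(nm,q.round(4).tolist(),q.mean(0))
    a=(q[0]+q[1]-q[2]-q[3])/2; print(' len',np.linalg.norm(a),'yaw',np.degrees(np.arctan2(a[1],a[0])), 'w',np.linalg.norm(q[0]-q[1]),np.linalg.norm(q[2]-q[3]))
print('glue',ray(t,452/1.5625,197/1.5625,.0)[:2],'cap',ray(t,455/1.5625,187/1.5625,.13)[:2])
print('bluepot',ray(t,308.2,161,.05)[:2],'mug rim',ray(t,535/1.5625,180/1.5625,.09)[:2])
```

```text
box [array([0.6816, 0.4053]), array([0.6688, 0.2136]), array([0.5597, 0.412 ]), array([0.543, 0.22 ])]
hub [0.65975289 0.31405105] [0.66089104 0.31580199]
knobtop [0.59046106 0.32832056] bot [0.59077946 0.32430523]
ptr [0.5720519  0.31361958] [0.62977755 0.31467724] offmark [0.62166183 0.40337655]
roof [array([0.6082, 0.0932]), array([ 0.6102, -0.1106])]
house [array([0.6597, 0.0924]), array([ 0.6616, -0.1078]), array([0.7102, 0.0929]), array([ 0.7136, -0.1068])]
tray rim [array([0.517 , 0.3903]), array([0.5055, 0.2396]), array([0.3685, 0.4016]), array([0.3581, 0.2521])]
greentabs [ 0.59239285 -0.07176663] [0.58885585 0.05321913]
tri green [ 0.59421927 -0.0724248   0.03414118] [0.59082387 0.05438063 0.03412039]
tri yellow [ 0.58969316 -0.28679292  0.03679072] [ 0.44920505 -0.37839279  0.04767727]
tri knob [0.59129547 0.33249218 0.08604641]
A [[0.654, -0.2477], [0.6633, -0.2968], [0.5707, -0.269], [0.5814, -0.3115]] [ 0.61737636 -0.28126001]
 len 0.08455011271743575 yaw 12.303932448145455 w 0.04991985950048673 0.04376898487213601
B [[0.5198, -0.3598], [0.518, -0.408], [0.4359, -0.3537], [0.4334, -0.4023]] [ 0.47675876 -0.38094322]
 len 0.08443949068287361 yaw -4.0144197493007665 w 0.04828243221210399 0.04871402722152016
glue [ 0.76014994 -0.14273873] cap [ 0.74460675 -0.13886183]
bluepot [ 0.64596246 -0.19337477] mug rim [ 0.76955007 -0.28475415]
```

```bash
cat >> h.py <<'E'
def plan(pos,yaw=None):
    """shift (tool axes) and rotvec deg about tool axes; yaw = world deg of tool x; tool z down"""
    s=get_state(); R=Ro.from_rotvec(s['tool_rot']); d=R.inv().apply(np.array(pos)-s['position'])
    rv=np.zeros(3)
    if yaw is not None:
        y=np.radians(yaw); Rt=np.array([[np.cos(y),np.sin(y),0],[np.sin(y),-np.cos(y),0],[0,0,-1]]).T
        Rt=np.column_stack([[np.cos(y),np.sin(y),0],[-np.sin(y)*-1*-1,np.cos(y),0],[0,0,-1]])
        x=np.array([np.cos(y),np.sin(y),0]); z=np.array([0,0,-1.]); Rt=np.column_stack([x,np.cross(z,x),z])
        rv=np.degrees((R.inv()*Ro.from_matrix(Rt)).as_rotvec())
    print('shift',d.round(4),'rot',rv.round(2))
def st():
    s=get_state(); R=Ro.from_rotvec(s['tool_rot']).as_matrix()
    print('t',round(s['time'],2),'p',s['position'].round(4),'yaw',np.degrees(np.arctan2(R[1,0],R[0,0])).round(2),'tilt',np.degrees(np.arccos(-R[2,2])).round(2),'F',s['ft_force'].round(1),'g',round(s['grip_width'],3),'q',s['joint_positions'].round(2))
E
python3 - <<'E'
from h import *
plan([.5905,.329,.25],169.5)
E
```

```text
shift [-0.4296 -0.128  -0.0276] rot [ -0.02   0.   -10.91]
```

Call:
play_rows(
  series=[70, -0.02, -0.01, -0.03, 0, 0, -2, 70, -0.43, -0.128, -0.028, 0, 0, -11, 70, -0.43, -0.128, -0.028, 0, 0, -11, 70, -0.43, -0.128, -0.028, 0, 0, -11, 70, -0.43, -0.128, -0.028, 0, 0, -11, 70, -0.43, -0.128, -0.028, 0, 0, -11, 70, -0.43, -0.128, -0.028, 0, 0, -11, 70, -0.43, -0.128, -0.028, 0, 0, -11, 70, -0.43, -0.128, -0.028, 0, 0, -11, 70, -0.43, -0.128, -0.028, 0, 0, -11],
  force=15,
)

```text
time: 1.18
position: [0.5501, 0.3598, 0.2511]
tool_rot: [0.285, 3.128, 0.001]
ft_force: [0.4, 0.9, 0.6]
grip_width: 0.699
```

Run:
```python
from h import *
st();plan([.5905,.329,.13],169.5)
```

```text
t 1.18 p [0.5501 0.3598 0.2511] yaw 169.59 tilt 0.03 F [0.4 0.9 0.6] g 0.699 q [-0.71  0.32  0.12  1.39 -0.04  1.43  0.8 ]
shift [-0.0452 -0.0231  0.1211] rot [0.03 0.02 0.09]
```

Call:
play_rows(
  series=[70, 0, 0, 0, 0, 0, 0, 70, 0, 0, 0, 0, 0, 0],
)

```text
time: 1.35
position: [0.5515, 0.3576, 0.2505]
tool_rot: [0.296, 3.127, -0.002]
ft_force: [0.6, 1.5, 0.3]
grip_width: 0.702
```

Run:
```python
from h import *
st();plan([.5905,.329,.13],169.5)
```

```text
t 1.35 p [0.5515 0.3576 0.2505] yaw 169.18 tilt 0.09 F [0.6 1.5 0.3] g 0.702 q [-0.71  0.32  0.12  1.39 -0.04  1.43  0.79]
shift [-0.0435 -0.0206  0.1205] rot [-0.08  0.05 -0.32]
```

Call:
play_rows(
  series=[70, -0.043, -0.021, 0.03, 0, 0, 0, 70, -0.043, -0.021, 0.07, 0, 0, 0, 70, -0.043, -0.021, 0.1, 0, 0, 0, 70, -0.043, -0.021, 0.12, 0, 0, 0, 70, -0.043, -0.021, 0.12, 0, 0, 0, 70, -0.043, -0.021, 0.12, 0, 0, 0],
)

```text
time: 1.85
position: [0.5855, 0.3343, 0.13]
tool_rot: [-0.281, -3.126, 0.001]
ft_force: [0.0, 0.3, 0.1]
grip_width: 0.699
```

```bash
cat >> h.py <<'E'
def view(n,tag,x,y,w,h,k):
    d=get_image(n); im=d['frame'][y:y+h,x:x+w,::-1]; cv2.imwrite(f'pics/{tag}.png',cv2.resize(im,None,fx=k,fy=k,interpolation=cv2.INTER_CUBIC)); return d
E
python3 - <<'E'
from h import *
st();plan([.5905,.329,.074],169.5); view('scene','d1',280,60,140,120,5); view('top','d2',80,120,110,90,6)
E
```

```text
t 1.85 p [0.5855 0.3343 0.13  ] yaw 169.71 tilt 0.15 F [0.  0.3 0.1] g 0.699 q [-0.66  0.43  0.13  1.5  -0.06  1.22  0.87]
shift [-0.006  -0.0042  0.056 ] rot [-0.05 -0.14  0.21]
```

View pics/d1.png

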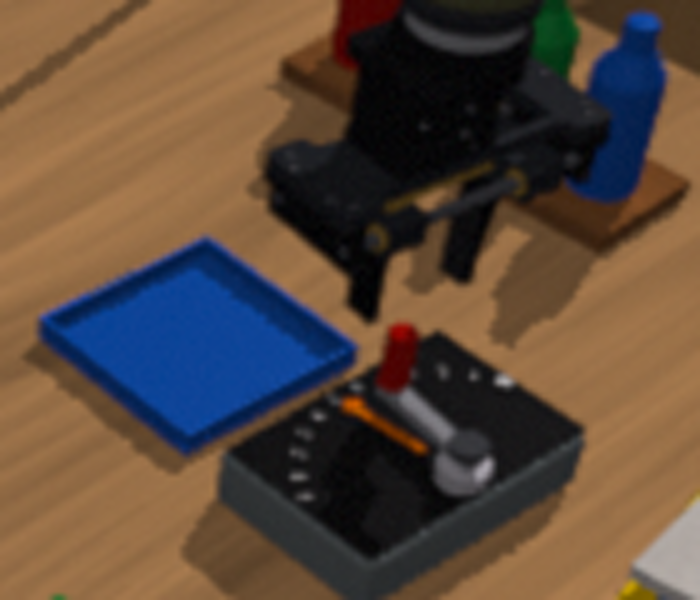

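Call:
play_rows(
  series=[70, -0.006, -0.004, 0.02, 0, 0, 0, 70, -0.006, -0.004, 0.056, 0, 0, 0, 70, -0.006, -0.004, 0.056, 0, 0, 0, 70, -0.006, -0.004, 0.056, 0, 0, 0],
)

```text
time: 2.28
position: [0.5916, 0.3283, 0.0752]
tool_rot: [-0.284, -3.127, 0.001]
ft_force: [-0.1, 0.0, -0.3]
grip_width: 0.701
```

Call:
play_rows(
  series=[15, 0, 0, 0, 0, 0, 0, 15, 0, 0, 0, 0, 0, 0, 15, 0, 0, 0, 0, 0, 0, 15, 0, 0, 0, 0, 0, 0, 15, 0, 0, 0, 0, 0, 0, 15, 0, 0, 0, 0, 0, 0],
  force=10,
)

```text
time: 2.78
position: [0.5927, 0.328, 0.0754]
tool_rot: [0.285, 3.128, 0.001]
ft_force: [-0.9, -0.3, -0.3]
grip_width: 0.335
```

Run:
```python
from h import *
st(); s=get_state(); a=s['position'][:2]-np.array([.661,.315]); print(np.hypot(*a),np.degrees(np.arctan2(a[1],a[0])))
view('scene','d3',280,60,140,120,5)
```

```text
t 2.78 p [0.5927 0.328  0.0754] yaw 169.58 tilt 0.05 F [-0.9 -0.3 -0.3] g 0.335 q [-0.64  0.48  0.13  1.55 -0.07  1.12  0.89]
0.06955471246675927 169.24493690460685
```

View pics/d3.png

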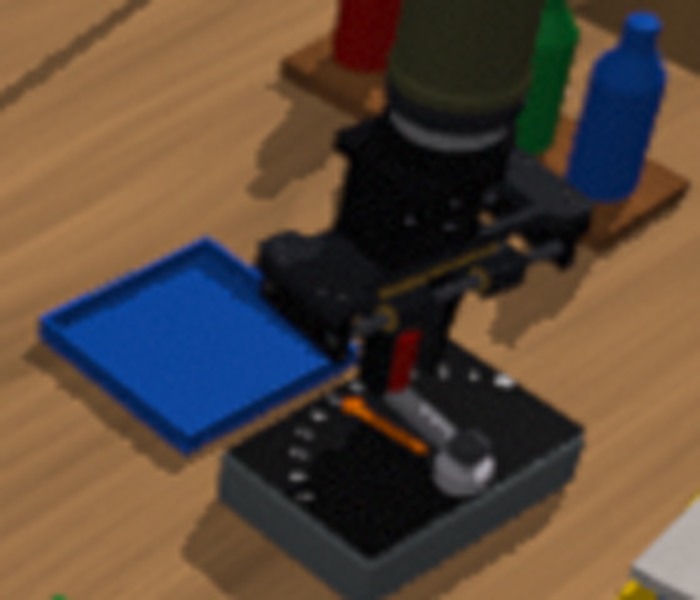

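Call:
play_rows(
  series=[15, 0, 0, 0, 0, 0, 0, 15, 0, 0, 0, 0, 0, 0, 15, 0, 0, 0, 0, 0, 0],
)

```text
time: 3.08
position: [0.5925, 0.3281, 0.075]
tool_rot: [0.285, 3.128, 0.001]
ft_force: [0.4, 0.3, 1.3]
grip_width: 0.228
```

Run:
```python
from h import *
st()
s=get_state(); R=Ro.from_rotvec(s['tool_rot']); P=np.array([.661,.315]); k=s['position'][:2]; 
a0=np.degrees(np.arctan2(*(k-P)[::-1])); r=np.hypot(*(k-P)); print(a0,r)
for da in range(7,64,7):
    a=np.radians(a0-da); q=P+r*np.array([np.cos(a),np.sin(a)]); print(da,R.inv().apply([*(q-k),0]).round(3))
```

```text
t 3.08 p [0.5925 0.3281 0.075 ] yaw 169.59 tilt 0.03 F [0.4 0.3 1.3] g 0.228 q [-0.64  0.48  0.13  1.55 -0.07  1.12  0.89]
169.13779755056262 0.06976524268576909
7 [-0.001  0.008  0.   ]
14 [-0.002  0.017  0.   ]
21 [-0.005  0.025  0.   ]
28 [-0.008  0.033  0.   ]
35 [-0.013  0.04   0.   ]
42 [-0.018  0.047  0.   ]
49 [-0.024  0.052  0.   ]
56 [-0.031  0.058  0.   ]
63 [-0.039  0.062  0.   ]
```

Call:
play_rows(
  series=[15, -0.001, 0.008, 0, 0, 0, 7, 15, -0.002, 0.017, 0, 0, 0, 14, 15, -0.005, 0.025, 0, 0, 0, 21, 15, -0.008, 0.033, 0, 0, 0, 28, 15, -0.013, 0.04, 0, 0, 0, 35, 15, -0.018, 0.047, 0, 0, 0, 42, 15, -0.024, 0.052, 0, 0, 0, 49, 15, -0.024, 0.052, 0, 0, 0, 49],
  force=15,
)

```text
time: 3.75
position: [0.6258, 0.3748, 0.0749]
tool_rot: [1.561, 2.726, -0.001]
ft_force: [-0.3, -0.5, 2.5]
grip_width: 0.226
```

Run:
```python
from h import *
st()
s=get_state(); R=Ro.from_rotvec(s['tool_rot']); P=np.array([.661,.315]); k=s['position'][:2]; 
a0=np.degrees(np.arctan2(*(k-P)[::-1])); r=np.hypot(*(k-P)); print(a0,r)
for da in (4,6,8,10):
    a=np.radians(a0-da); q=P+.0698*np.array([np.cos(a),np.sin(a)]); print(da,R.inv().apply([*(q-k),0]).round(4))
```

```text
t 3.75 p [0.6258 0.3748 0.0749] yaw 120.39 tilt 0.04 F [-0.3 -0.5  2.5] g 0.226 q [-0.77  0.59  0.29  1.4  -0.17  1.18  0.06]
120.4914057910154 0.06935375584584304
4 [ 0.0003  0.0049 -0.    ]
6 [ 0.0001  0.0073 -0.    ]
8 [-0.0002  0.0097 -0.    ]
10 [-0.0006  0.0121 -0.    ]
```

Estimated off at about 113.5°; push a little past and watch the force.

Call:
play_rows(
  series=[15, 0, 0.005, 0, 0, 0, 4, 15, 0, 0.0085, 0, 0, 0, 7, 15, 0, 0.0085, 0, 0, 0, 7],
)

```text
time: 4.0
position: [0.6322, 0.3779, 0.075]
tool_rot: [-1.719, -2.629, 0.004]
ft_force: [-3.4, -1.7, 3.8]
grip_width: 0.225
```

Call:
play_rows(
  series=[15, 0, 0.002, 0, 0, 0, 1, 15, 0, 0.003, 0, 0, 0, 1, 15, 0, 0.003, 0, 0, 0, 1],
)

```text
time: 4.25
position: [0.6322, 0.378, 0.0748]
tool_rot: [-1.737, -2.613, 0.012]
ft_force: [-10.3, -5.7, 7.2]
grip_width: 0.218
```

Run:
```python
from h import *
st()
s=get_state(); P=np.array([.661,.315]); k=s['position'][:2]; 
a0=np.degrees(np.arctan2(*(k-P)[::-1])); print(a0)
view('scene','d4',280,60,140,120,5)
```

```text
t 4.25 p [0.6322 0.378  0.0748] yaw 112.79 tilt 0.5 F [-10.3  -5.7   7.2] g 0.218 q [-0.78  0.61  0.31  1.37 -0.19  1.2  -0.06]
114.58613865503912
```

View pics/d4.png

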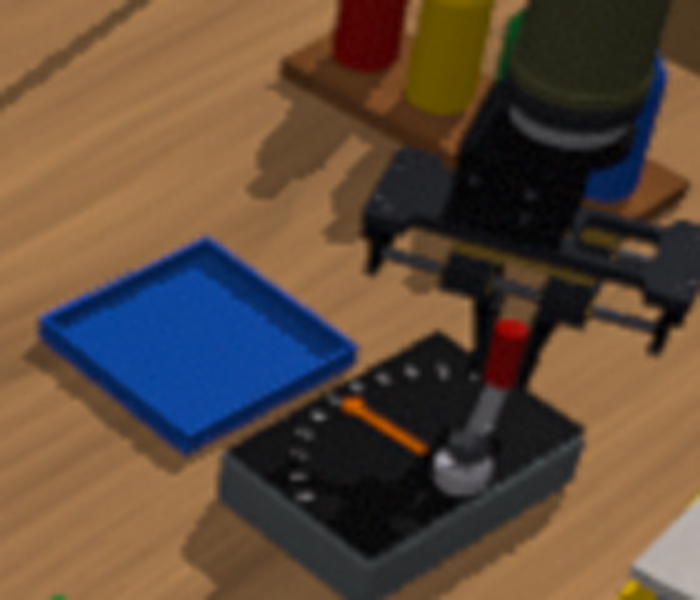

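Call:
play_rows(
  series=[70, 0, 0.002, 0, 0, 0, 1, 70, 0, 0.001, 0, 0, 0, 0, 70, 0, 0, 0, 0, 0, 0, 70, 0, 0, 0, 0, 0, 0, 70, 0, 0, -0.03, 0, 0, 0, 70, 0, 0, -0.07, 0, 0, 0, 70, 0, 0, -0.1, 0, 0, 0, 70, 0, 0, -0.1, 0, 0, 0],
)

```text
time: 4.97
position: [0.6394, 0.3822, 0.1837]
tool_rot: [1.739, 2.61, 0.02]
ft_force: [0.6, 0.3, 1.5]
grip_width: 0.678
```

Run:
```python
from h import *
st()
view('scene','d5',280,60,140,120,5); view('top','d6',80,120,130,100,6)
# bay1 tab pregrasp
plan([.5915,.0545,.13],181.)
```

```text
t 4.97 p [0.6394 0.3822 0.1837] yaw 112.66 tilt 0.81 F [0.6 0.3 1.5] g 0.678 q [-0.79  0.54  0.33  1.25 -0.17  1.36 -0.08]
shift [-0.2838 -0.1677  0.0461] rot [  0.28   0.12 -68.36]
```

View pics/d5.png

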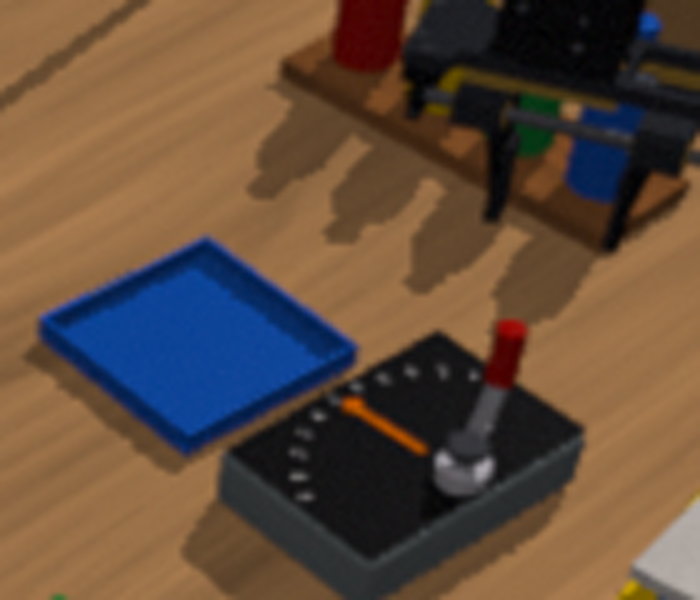

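View pics/d6.png

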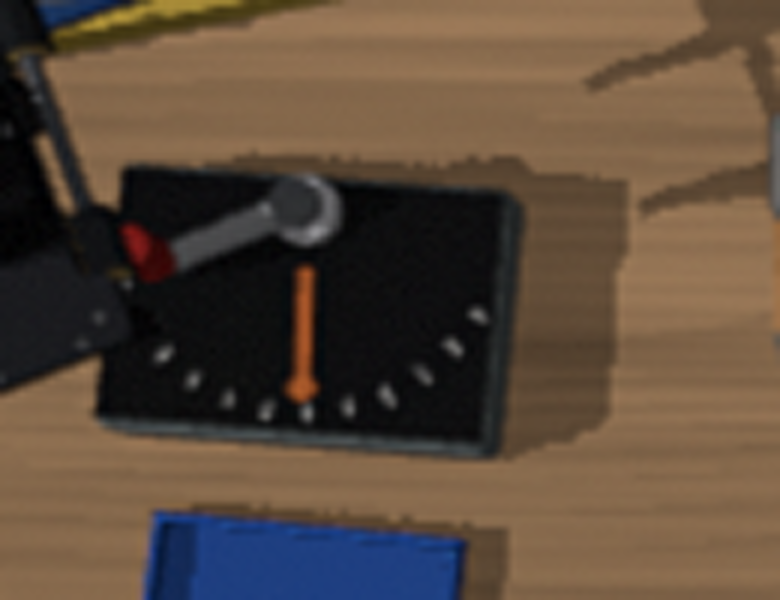

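Call:
play_rows(
  series=[40, -0.284, -0.168, 0.02, 0.3, 0.1, -68.4, 40, -0.284, -0.168, 0.02, 0.3, 0.1, -68.4, 40, -0.284, -0.168, 0.02, 0.3, 0.1, -68.4, 40, -0.284, -0.168, 0.02, 0.3, 0.1, -68.4, 40, -0.284, -0.168, 0.02, 0.3, 0.1, -68.4, 40, -0.284, -0.168, 0.02, 0.3, 0.1, -68.4, 40, -0.284, -0.168, 0.02, 0.3, 0.1, -68.4, 40, -0.284, -0.168, 0.02, 0.3, 0.1, -68.4, 40, -0.284, -0.168, 0.02, 0.3, 0.1, -68.4, 40, -0.284, -0.168, 0.02, 0.3, 0.1, -68.4],
)

```text
time: 5.9
position: [0.5882, 0.0491, 0.1532]
tool_rot: [0.027, -3.135, 0.007]
ft_force: [0.8, 1.5, 0.2]
grip_width: 0.4
```

Run:
```python
from h import *
st()
plan([.5915,.0545,.10],181.)
view('scene','d7',200,120,180,130,4.3)
```

```text
t 5.9 p [0.5882 0.0491 0.1532] yaw -179.01 tilt 0.45 F [0.8 1.5 0.2] g 0.4 q [-0.37  0.24  0.28  1.7  -0.07  1.21  1.51]
shift [-0.0037  0.0056  0.0531] rot [-0.25 -0.37 -0.01]
```

View pics/d7.png

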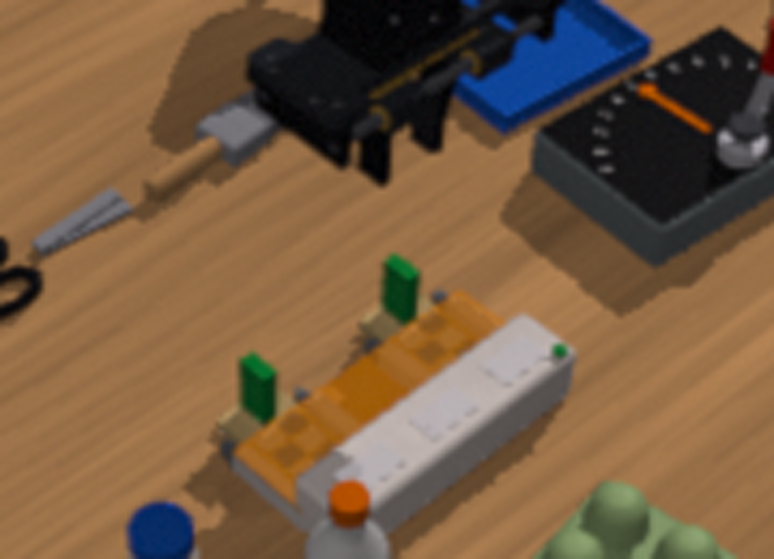

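Call:
play_rows(
  series=[40, -0.004, 0.0055, 0.03, 0, -0.4, 0, 40, -0.004, 0.0055, 0.06, 0, -0.4, 0, 40, -0.004, 0.0055, 0.1, 0, -0.4, 0, 40, -0.004, 0.0055, 0.133, 0, -0.4, 0, 40, -0.004, 0.0055, 0.133, 0, -0.4, 0, 40, -0.004, 0.0055, 0.133, 0, -0.4, 0],
)

```text
time: 6.45
position: [0.5904, 0.0587, 0.0194]
tool_rot: [0.027, -3.139, 0.007]
ft_force: [1.1, 0.0, 1.2]
grip_width: 0.4
```

Run:
```python
from h import *
st()
plan([.5915,.0545,.02],181.)
view('scene','d8',200,120,180,130,4.3);view('top','d9',180,130,120,90,6)
```

```text
t 6.45 p [0.5904 0.0587 0.0194] yaw -179.01 tilt 0.29 F [1.1 0.  1.2] g 0.4 q [-0.36  0.39  0.26  1.81 -0.11  0.96  1.53]
shift [-0.001  -0.0043 -0.0006] rot [-0.24 -0.17 -0.01]
```

View pics/d8.png

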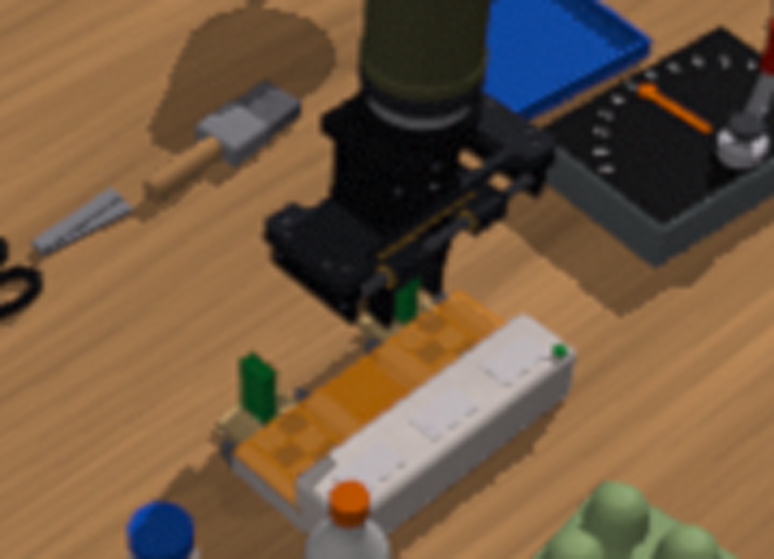

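View pics/d9.png

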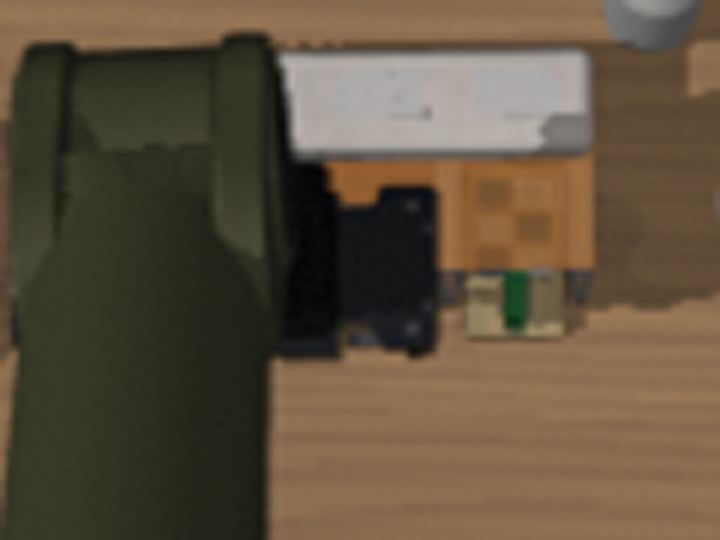

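Call:
play_rows(
  series=[40, -0.001, -0.004, 0, 0, 0, 0, 40, -0.001, -0.004, 0, 0, 0, 0, 8, -0.001, -0.004, 0, 0, 0, 0, 8, -0.001, -0.004, 0, 0, 0, 0, 8, -0.001, -0.004, 0, 0, 0, 0, 8, -0.001, -0.004, 0, 0, 0, 0, 8, -0.001, -0.004, 0, 0, 0, 0, 8, -0.001, -0.004, 0, 0, 0, 0, 8, -0.001, -0.004, 0, 0, 0, 0],
  force=25,
)

```text
time: 7.3
position: [0.594, 0.0549, 0.022]
tool_rot: [-0.027, 3.138, -0.004]
ft_force: [-0.7, 0.1, 3.3]
grip_width: 0.133
```

Run:
```python
from h import *
st()
```

```text
t 7.3 p [0.594  0.0549 0.022 ] yaw -179.01 tilt 0.23 F [-0.7  0.1  3.3] g 0.133 q [-0.35  0.39  0.26  1.81 -0.11  0.96  1.54]
```

Call:
play_rows(
  series=[8, 0.01, 0, 0, 0, 0, 0, 8, 0.03, 0, 0, 0, 0, 0, 8, 0.05, 0, 0, 0, 0, 0, 8, 0.075, 0, 0, 0, 0, 0, 8, 0.08, 0, -0.01, 0, 0, 0, 8, 0.085, 0, -0.045, 0, 0, 0, 8, 0.085, 0, -0.045, 0, 0, 0, 8, 0.085, 0, -0.045, 0, 0, 0],
  force=30,
)

```text
time: 7.97
position: [0.5108, 0.0535, 0.0689]
tool_rot: [-0.027, 3.134, -0.003]
ft_force: [0.3, 0.3, -1.6]
grip_width: 0.138
```

Run:
```python
from h import *
st(); view('scene','e1',200,100,180,140,4.2)
# tray target
C=np.array([.4373,.3209]); y=np.radians(-4.36); ex=np.array([np.cos(y),np.sin(y)]); ey=np.array([-ex[1],ex[0]])
for s in(1,-1): 
    q=C-.028*ex+s*.0345*ey; print(q); plan([*q,.07],180-4.36)
```

```text
t 7.97 p [0.5108 0.0535 0.0689] yaw -179.01 tilt 0.45 F [ 0.3  0.3 -1.6] g 0.138 q [-0.4   0.16  0.26  1.98 -0.05  1.    1.47]
[0.41200382 0.3574288 ]
shift [ 0.0925  0.3057 -0.0038] rot [-0.14  0.28  5.35]
[0.40675824 0.28862848]
shift [ 0.0989  0.237  -0.0036] rot [-0.14  0.28  5.35]
```

View pics/e1.png

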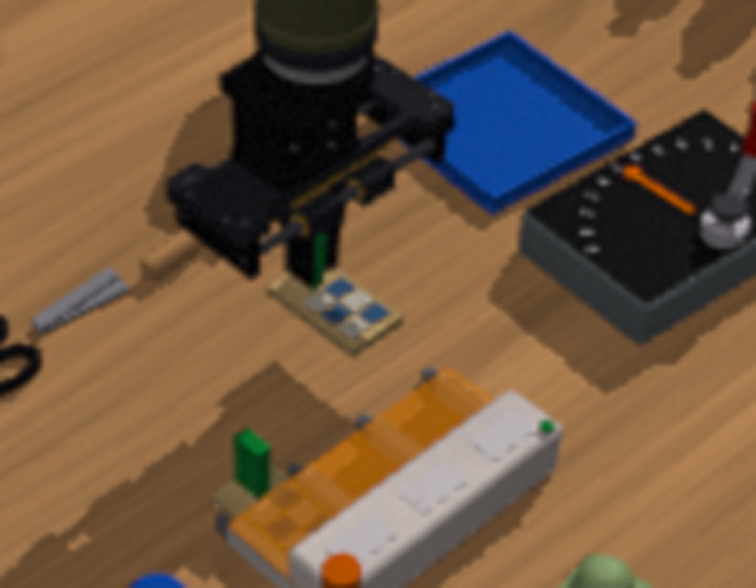

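Call:
play_rows(
  series=[8, 0.0925, 0.306, 0, 0, 0, 5.4, 8, 0.0925, 0.306, 0, 0, 0, 5.4, 8, 0.0925, 0.306, 0, 0, 0, 5.4, 8, 0.0925, 0.306, 0, 0, 0, 5.4, 8, 0.0925, 0.306, 0, 0, 0, 5.4, 8, 0.0925, 0.306, 0, 0, 0, 5.4, 8, 0.0925, 0.306, 0, 0, 0, 5.4, 8, 0.0925, 0.306, 0, 0, 0, 5.4, 8, 0.0925, 0.306, 0, 0, 0, 5.4, 8, 0.0925, 0.306, 0, 0, 0, 5.4],
)

```text
time: 8.85
position: [0.4094, 0.3591, 0.0639]
tool_rot: [0.114, 3.139, -0.007]
ft_force: [-0.4, -0.3, -1.6]
grip_width: 0.132
```

Call:
play_rows(
  series=[8, 0, 0, 0, 0, 0, 0, 8, 0, 0, 0, 0, 0, 0],
)

```text
time: 9.02
position: [0.4117, 0.3556, 0.0645]
tool_rot: [0.125, 3.137, -0.008]
ft_force: [-0.6, 0.6, -2.3]
grip_width: 0.132
```

Run:
```python
from h import *
st(); plan([.412,.3574,.06],180-4.36); view('scene','e2',260,60,120,100,5.5)
```

```text
t 9.02 p [0.4117 0.3556 0.0645] yaw 175.44 tilt 0.31 F [-0.6  0.6 -2.3] g 0.132 q [-0.8   0.23  0.04  1.9  -0.    1.02  0.73]
shift [-0.0001  0.0018  0.0045] rot [-0.28  0.14 -0.2 ]
```

View pics/e2.png

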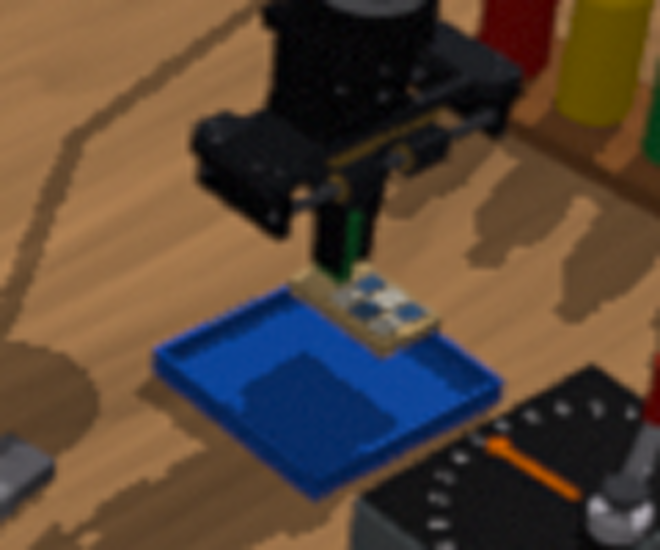

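Call:
play_rows(
  series=[8, 0, 0.001, 0.012, 0, 0, 0, 8, 0, 0.001, 0.025, 0, 0, 0, 8, 0, 0.001, 0.034, 0, 0, 0, 8, 0, 0.001, 0.037, 0, 0, 0, 8, 0, 0.001, 0.037, 0, 0, 0],
)

```text
time: 9.48
position: [0.411, 0.3575, 0.0276]
tool_rot: [0.123, 3.137, -0.007]
ft_force: [-0.4, 0.7, -2.1]
grip_width: 0.139
```

Run:
```python
from h import *
st(); view('scene','e3',260,60,120,100,5.5); view('top','e4',80,180,110,100,5.5)
```

```text
t 9.48 p [0.411  0.3575 0.0276] yaw 175.53 tilt 0.27 F [-0.4  0.7 -2.1] g 0.139 q [-0.8   0.28  0.03  1.92 -0.01  0.94  0.73]
```

View pics/e3.png

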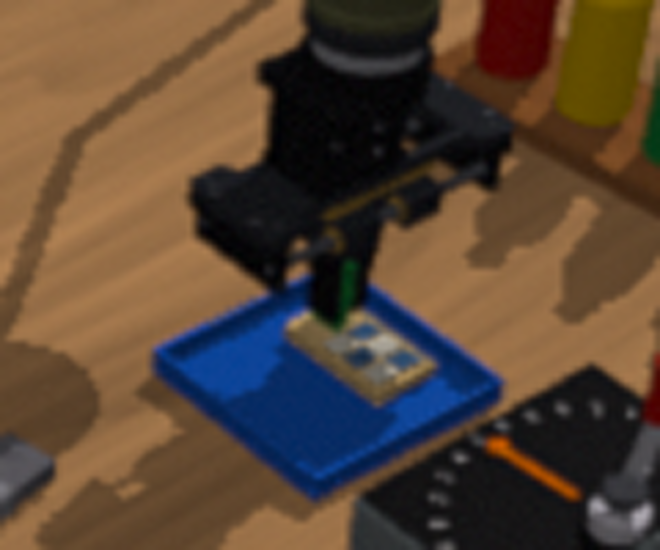

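View pics/e4.png

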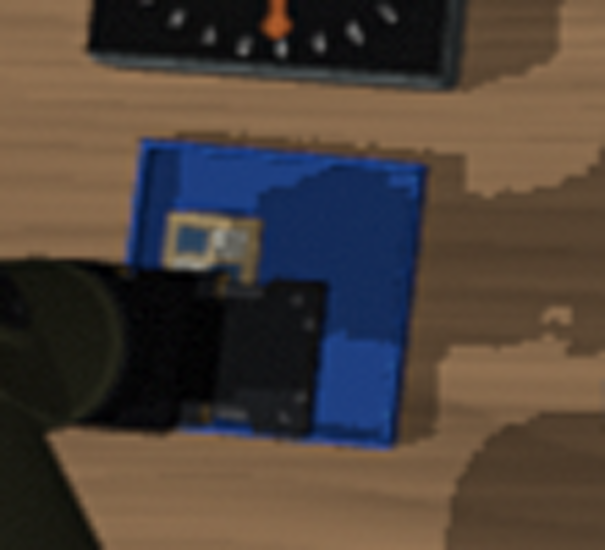

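Call:
play_rows(
  series=[8, 0, 0, 0.001, 0, 0, 0, 40, 0, 0, 0.001, 0, 0, 0, 40, 0, 0, 0.001, 0, 0, 0, 40, 0, 0, 0, 0, 0, 0, 40, 0, 0, 0, 0, 0, 0, 40, 0, 0, -0.03, 0, 0, 0, 40, 0, 0, -0.07, 0, 0, 0, 40, 0, 0, -0.08, 0, 0, 0],
)

```text
time: 10.25
position: [0.4135, 0.3611, 0.114]
tool_rot: [0.121, 3.13, 0.005]
ft_force: [2.0, 1.1, 1.3]
grip_width: 0.395
```

Run:
```python
from h import *
st(); view('scene','e5',260,60,120,100,5.5); plan([.594,-.0725,.11],181)
```

```text
t 10.25 p [0.4135 0.3611 0.114 ] yaw 175.58 tilt 0.54 F [2.  1.1 1.3] g 0.395 q [-0.8   0.18  0.03  1.85 -0.    1.1   0.73]
shift [-0.2129 -0.4189  0.0045] rot [ 0.25  0.58 -5.42]
```

View pics/e5.png

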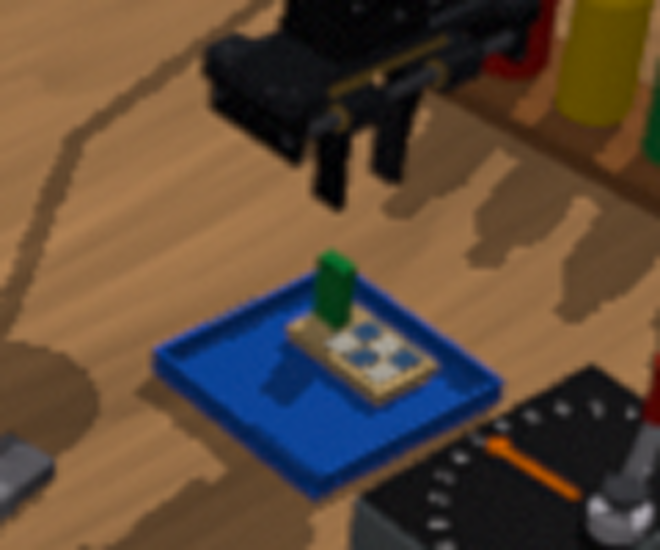

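Call:
play_rows(
  series=[40, -0.213, -0.419, 0, 0.2, 0.6, -5.4, 40, -0.213, -0.419, 0, 0.2, 0.6, -5.4, 40, -0.213, -0.419, 0, 0.2, 0.6, -5.4, 40, -0.213, -0.419, 0, 0.2, 0.6, -5.4, 40, -0.213, -0.419, 0, 0.2, 0.6, -5.4, 40, -0.213, -0.419, 0, 0.2, 0.6, -5.4, 40, -0.213, -0.419, 0, 0.2, 0.6, -5.4, 40, -0.213, -0.419, 0, 0.2, 0.6, -5.4, 40, -0.213, -0.419, 0, 0.2, 0.6, -5.4, 40, -0.213, -0.419, 0, 0.2, 0.6, -5.4],
)

```text
time: 11.13
position: [0.5711, -0.028, 0.1099]
tool_rot: [0.027, -3.134, 0.01]
ft_force: [0.6, 0.3, 0.3]
grip_width: 0.402
```

Call:
play_rows(
  series=[40, -0.025, -0.05, 0, 0, 0, 0, 40, -0.025, -0.05, 0, 0, 0, 0, 40, -0.025, -0.05, 0, 0, 0, 0],
)

```text
time: 11.38
position: [0.5973, -0.082, 0.1098]
tool_rot: [0.015, -3.135, 0.015]
ft_force: [-0.9, -0.4, -0.7]
grip_width: 0.403
```

Run:
```python
from h import *
st(); view('scene','e6',200,120,180,130,4.3); plan([.592,-.0725,.022],181)
```

```text
t 11.38 p [ 0.5973 -0.082   0.1098] yaw -179.46 tilt 0.68 F [-0.9 -0.4 -0.7] g 0.403 q [-0.22  0.31  0.37  1.72 -0.11  1.14  1.76]
shift [0.0038 0.0066 0.0875] rot [-0.41 -0.47 -0.28]
```

View pics/e6.png

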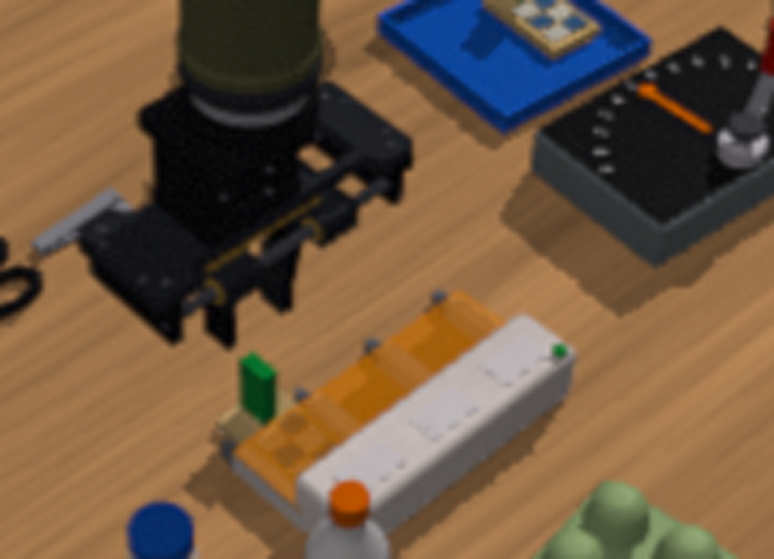

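Call:
play_rows(
  series=[40, 0.003, 0.0065, 0.01, -0.4, -0.5, -0.3, 40, 0.003, 0.0065, 0.04, -0.4, -0.5, -0.3, 40, 0.003, 0.0065, 0.08, -0.4, -0.5, -0.3, 40, 0.003, 0.0065, 0.088, -0.4, -0.5, -0.3, 40, 0.003, 0.0065, 0.088, -0.4, -0.5, -0.3, 40, 0.003, 0.0065, 0.088, -0.4, -0.5, -0.3],
)

```text
time: 11.93
position: [0.5928, -0.0687, 0.0226]
tool_rot: [-0.037, 3.141, 0.002]
ft_force: [0.1, 0.1, 0.4]
grip_width: 0.403
```

Run:
```python
from h import *
st(); plan([.5935,-.0725,.022],181); view('scene','e7',220,150,120,100,5.5)
```

```text
t 11.93 p [ 0.5928 -0.0687  0.0226] yaw -178.64 tilt 0.08 F [0.1 0.1 0.4] g 0.403 q [-0.21  0.39  0.34  1.81 -0.16  0.97  1.79]
shift [-0.0006 -0.0038  0.0006] rot [0.07 0.04 0.36]
```

View pics/e7.png

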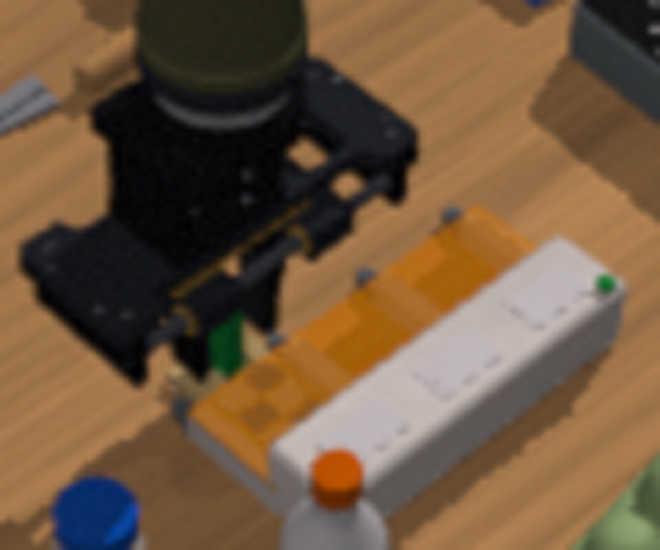

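Call:
play_rows(
  series=[40, -0.001, -0.004, 0, 0, 0, 0, 40, -0.001, -0.004, 0, 0, 0, 0, 8, -0.001, -0.004, 0, 0, 0, 0, 8, -0.001, -0.004, 0, 0, 0, 0, 8, -0.001, -0.004, 0, 0, 0, 0, 8, -0.001, -0.004, 0, 0, 0, 0, 8, -0.001, -0.004, 0, 0, 0, 0, 8, -0.001, -0.004, 0, 0, 0, 0, 8, -0.001, -0.004, 0, 0, 0, 0],
  force=25,
)

```text
time: 12.73
position: [0.5939, -0.0732, 0.0222]
tool_rot: [-0.036, 3.14, 0.002]
ft_force: [0.7, 0.9, 1.8]
grip_width: 0.132
```

Call:
play_rows(
  series=[8, 0.01, 0, 0, 0, 0, 0, 8, 0.03, 0, 0, 0, 0, 0, 8, 0.05, 0, 0, 0, 0, 0, 8, 0.075, 0, 0, 0, 0, 0, 8, 0.08, 0, -0.01, 0, 0, 0, 8, 0.085, 0, -0.045, 0, 0, 0, 8, 0.085, 0, -0.045, 0, 0, 0, 8, 0.085, 0, -0.045, 0, 0, 0],
  force=30,
)

```text
time: 13.4
position: [0.5109, -0.076, 0.0694]
tool_rot: [-0.035, 3.135, 0.001]
ft_force: [0.6, -0.3, -1.7]
grip_width: 0.133
```

Run:
```python
from h import *
st(); view('scene','e8',200,100,180,140,4.2); plan([.4078,.2875,.07],180-4.36)
```

```text
t 13.4 p [ 0.5109 -0.076   0.0694] yaw -178.72 tilt 0.35 F [ 0.6 -0.3 -1.7] g 0.133 q [-0.24  0.17  0.37  1.97 -0.07  1.    1.75]
shift [ 0.0939  0.3654 -0.002 ] rot [0.06 0.18 5.64]
```

View pics/e8.png

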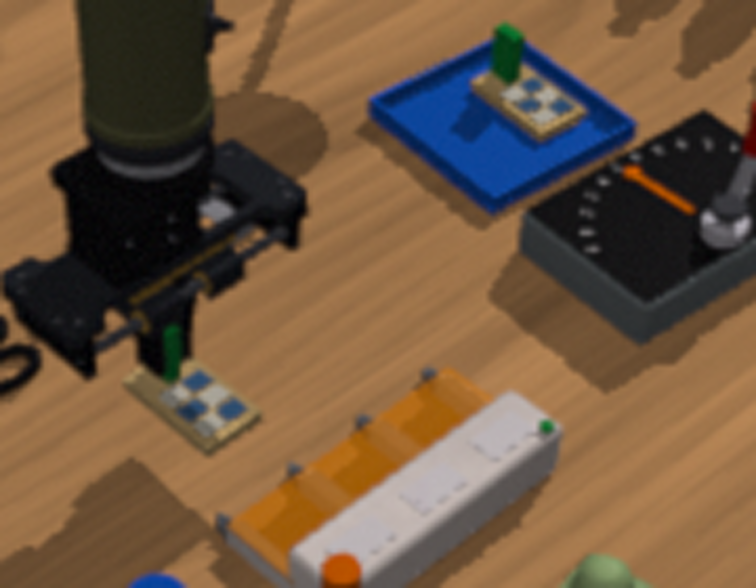

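Call:
play_rows(
  series=[8, 0.094, 0.365, 0, 0, 0, 5.6, 8, 0.094, 0.365, 0, 0, 0, 5.6, 8, 0.094, 0.365, 0, 0, 0, 5.6, 8, 0.094, 0.365, 0, 0, 0, 5.6, 8, 0.094, 0.365, 0, 0, 0, 5.6, 8, 0.094, 0.365, 0, 0, 0, 5.6, 8, 0.094, 0.365, 0, 0, 0, 5.6, 8, 0.094, 0.365, 0, 0, 0, 5.6, 8, 0.094, 0.365, 0, 0, 0, 5.6, 8, 0.094, 0.365, 0, 0, 0, 5.6],
)

```text
time: 14.28
position: [0.4025, 0.296, 0.0665]
tool_rot: [-0.101, -3.138, -0.008]
ft_force: [-0.4, 1.4, -1.0]
grip_width: 0.133
```

Call:
play_rows(
  series=[8, 0, 0, 0, 0, 0, 0, 8, 0, 0, 0, 0, 0, 0],
)

```text
time: 14.45
position: [0.4062, 0.2865, 0.0661]
tool_rot: [-0.117, -3.139, 0.002]
ft_force: [-0.2, -0.1, -1.6]
grip_width: 0.135
```

Run:
```python
from h import *
st(); plan([.4078,.2875,.028],180-4.36)
```

```text
t 14.45 p [0.4062 0.2865 0.0661] yaw 175.74 tilt 0.08 F [-0.2 -0.1 -1.6] g 0.135 q [-0.71  0.14  0.05  2.   -0.01  1.    0.83]
shift [-0.0015  0.0011  0.0381] rot [-0.07 -0.03  0.1 ]
```

Call:
play_rows(
  series=[8, -0.001, 0, 0.012, 0, 0, 0, 8, -0.001, 0, 0.025, 0, 0, 0, 8, -0.001, 0, 0.034, 0, 0, 0, 8, -0.001, 0, 0.038, 0, 0, 0, 8, -0.001, 0, 0.039, 0, 0, 0],
)

```text
time: 14.87
position: [0.4078, 0.2855, 0.0274]
tool_rot: [-0.122, -3.139, 0.001]
ft_force: [-0.6, -0.0, -2.0]
grip_width: 0.139
```

Run:
```python
from h import *
st(); view('scene','e9',260,60,120,100,5.5)
```

```text
t 14.87 p [0.4078 0.2855 0.0274] yaw 175.56 tilt 0.04 F [-0.6 -0.  -2. ] g 0.139 q [-0.71  0.19  0.05  2.03 -0.01  0.92  0.84]
```

View pics/e9.png

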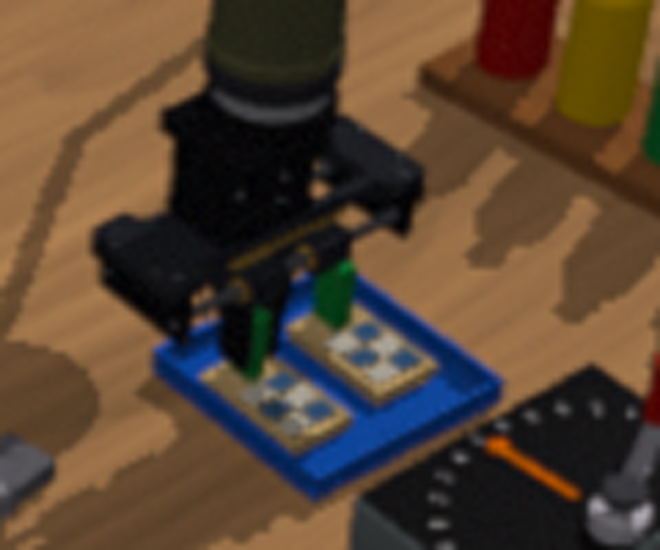

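Call:
play_rows(
  series=[8, 0, 0, 0.001, 0, 0, 0, 35, 0, 0, 0.001, 0, 0, 0, 35, 0, 0, 0.001, 0, 0, 0, 35, 0, 0, 0, 0, 0, 0, 35, 0, 0, 0, 0, 0, 0, 35, 0, 0, -0.03, 0, 0, 0, 35, 0, 0, -0.07, 0, 0, 0, 35, 0, 0, -0.09, 0, 0, 0, 35, 0.02, -0.03, -0.09, 0, 0, 0, 35, 0.02, -0.06, -0.09, 0, 0, 0],
)

```text
time: 15.75
position: [0.3817, 0.2306, 0.12]
tool_rot: [0.11, 3.137, 0.005]
ft_force: [0.3, -0.1, -0.9]
grip_width: 0.35
```

Run:
```python
from h import *
st(); snap('scene','f'); d=view('top','f1',290,130,160,150,3.8); view('scene','f2',260,60,120,100,5.5); view('scene','f3',50,170,210,150,3.7)
for n in('scene','top'):
    x=get_image(n); print(n,[(tuple(map(float,c)),tuple(int(v) for v in s)) for c,s in blobs(x,*COL['yellow'])[0]])
```

```text
t 15.75 p [0.3817 0.2306 0.12  ] yaw 175.97 tilt 0.24 F [ 0.3 -0.1 -0.9] g 0.35 q [-0.68 -0.04  0.07  2.07  0.    1.11  0.9 ]
scene [((369.8, 64.7), (362, 46, 17, 36, 375)), ((472.3, 171.8), (469, 166, 8, 13, 20)), ((425.9, 195.8), (400, 176, 54, 37, 558)), ((132.7, 235.8), (129, 229, 10, 18, 54)), ((193.6, 251.2), (189, 244, 10, 17, 95)), ((142.6, 252.1), (136, 248, 14, 9, 52)), ((207.9, 264.0), (203, 259, 11, 11, 53))]
top [((130.1, 77.2), (126, 70, 8, 17, 55)), ((134.6, 95.9), (132, 91, 5, 13, 20)), ((134.8, 112.7), (131, 109, 8, 9, 33)), ((123.1, 118.7), (117, 117, 12, 4, 16)), ((97.3, 123.1), (90, 121, 14, 5, 25)), ((109.7, 121.2), (105, 120, 11, 3, 18)), ((331.4, 170.6), (329, 169, 6, 5, 17)), ((340.7, 180.0), (337, 177, 7, 8, 24)), ((375.1, 218.3), (373, 217, 5, 4, 15)), ((375.0, 231.2), (374, 228, 3, 8, 22))]
```

View pics/f1.png

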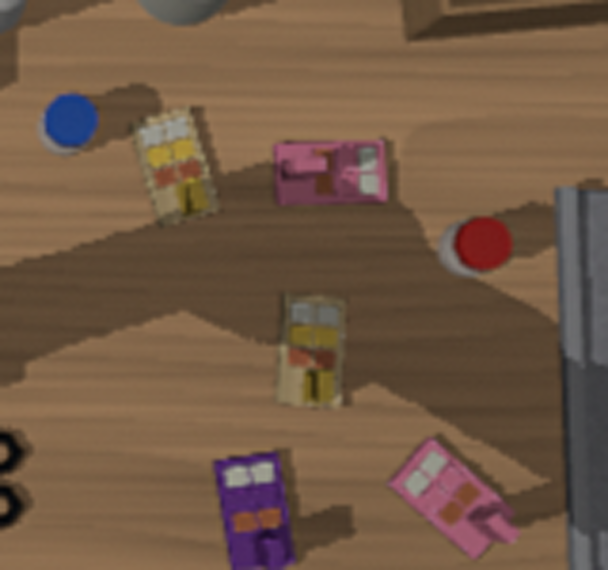

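View pics/f2.png

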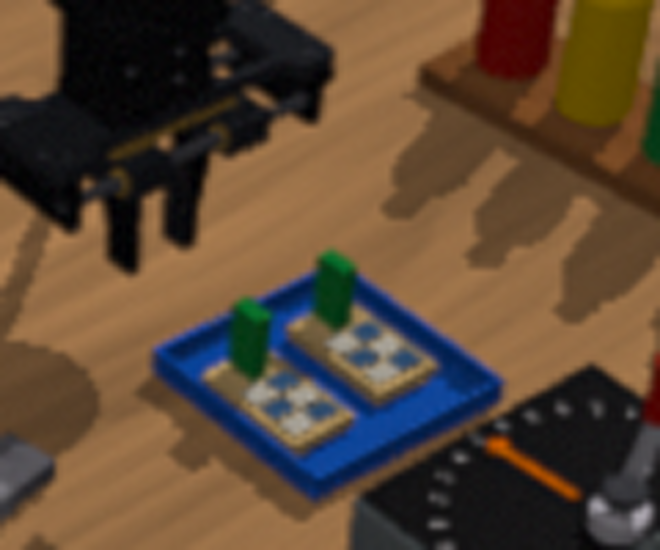

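View pics/f3.png

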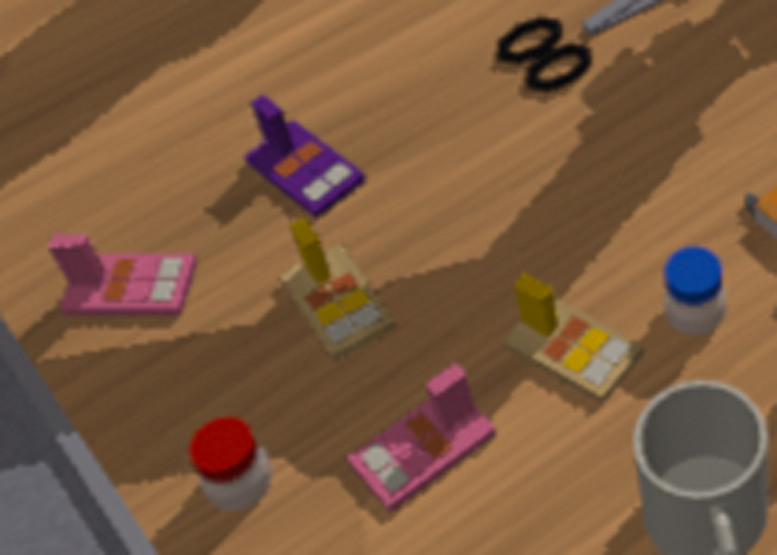

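Run:
```python
from h import *
plan([.59,-.287,.12],192.3)
```

```text
shift [-0.2445 -0.4998 -0.0021] rot [  0.1    0.1  -16.57]
```

Call:
play_rows(
  series=[40, -0.2445, -0.5, 0, 0, 0, -16.5, 40, -0.2445, -0.5, 0, 0, 0, -16.5, 40, -0.2445, -0.5, 0, 0, 0, -16.5, 40, -0.2445, -0.5, 0, 0, 0, -16.5, 40, -0.2445, -0.5, 0, 0, 0, -16.5, 40, -0.2445, -0.5, 0, 0, 0, -16.5, 40, -0.2445, -0.5, 0, 0, 0, -16.5, 40, -0.2445, -0.5, 0, 0, 0, -16.5, 40, -0.2445, -0.5, 0, 0, 0, -16.5, 40, -0.2445, -0.5, 0, 0, 0, -16.5],
)

```text
time: 16.88
position: [0.5345, -0.1477, 0.1179]
tool_rot: [-0.336, 3.122, 0.001]
ft_force: [1.1, 0.6, 0.1]
grip_width: 0.398
```

Run:
```python
from h import *
st();plan([.59,-.287,.12],192.3)
```

```text
t 16.88 p [ 0.5345 -0.1477  0.1179] yaw -167.7 tilt 0.09 F [1.1 0.6 0.1] g 0.398 q [-0.23  0.21  0.51  1.84 -0.11  1.12  2.1 ]
shift [-0.0245 -0.1479 -0.0021] rot [0.01 0.09 0.  ]
```

Call:
play_rows(
  series=[40, -0.023, -0.14, 0, 0, 0, 0, 40, -0.023, -0.14, 0, 0, 0, 0, 40, -0.023, -0.14, 0, 0, 0, 0, 40, -0.023, -0.14, 0, 0, 0, 0, 40, -0.023, -0.14, 0, 0, 0, 0, 40, -0.023, -0.14, 0, 0, 0, 0],
)

```text
time: 17.38
position: [0.5854, -0.279, 0.1167]
tool_rot: [0.332, -3.123, -0.001]
ft_force: [0.9, -0.5, 0.1]
grip_width: 0.401
```

Run:
```python
from h import *
st();plan([.59,-.287,.022],192.3); view('scene','g1',140,180,150,120,5)
```

```text
t 17.38 p [ 0.5854 -0.279   0.1167] yaw -167.86 tilt 0.06 F [ 0.9 -0.5  0.1] g 0.401 q [-0.02  0.42  0.55  1.6  -0.23  1.19  2.36]
shift [-0.0029 -0.0089  0.0947] rot [ 0.05 -0.04 -0.16]
```

View pics/g1.png

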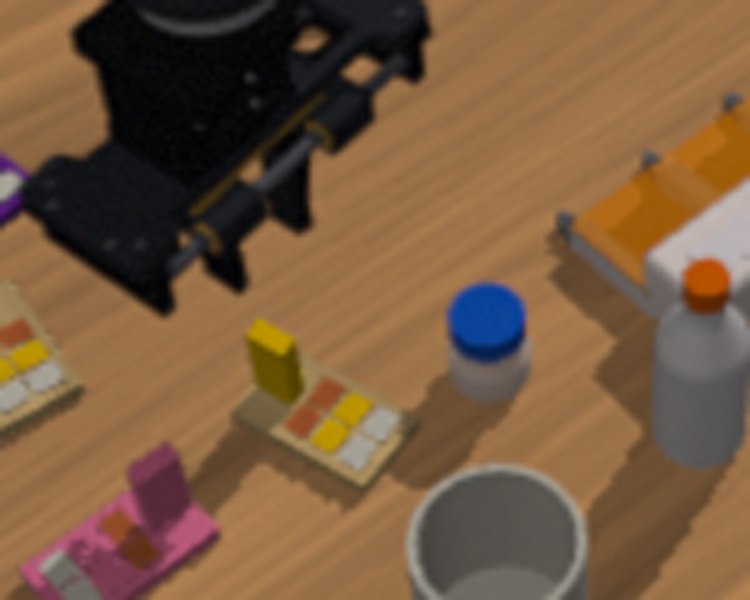

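Call:
play_rows(
  series=[40, -0.003, -0.0085, 0.02, 0, 0, 0, 40, -0.003, -0.0085, 0.05, 0, 0, 0, 40, -0.003, -0.0085, 0.085, 0, 0, 0, 40, -0.003, -0.0085, 0.094, 0, 0, 0, 40, -0.003, -0.0085, 0.094, 0, 0, 0, 40, -0.003, -0.0085, 0.094, 0, 0, 0],
)

```text
time: 17.93
position: [0.5904, -0.2849, 0.0245]
tool_rot: [-0.336, 3.122, 0.002]
ft_force: [0.5, -0.6, 1.0]
grip_width: 0.401
```

Run:
```python
from h import *
st();plan([.59,-.287,.022],192.3); view('scene','g2',140,180,150,120,5)
```

```text
t 17.93 p [ 0.5904 -0.2849  0.0245] yaw -167.71 tilt 0.1 F [ 0.5 -0.6  1. ] g 0.401 q [ 0.01  0.53  0.52  1.65 -0.3   1.03  2.41]
shift [ 0.0009 -0.002   0.0025] rot [ 0.07  0.08 -0.01]
```

View pics/g2.png

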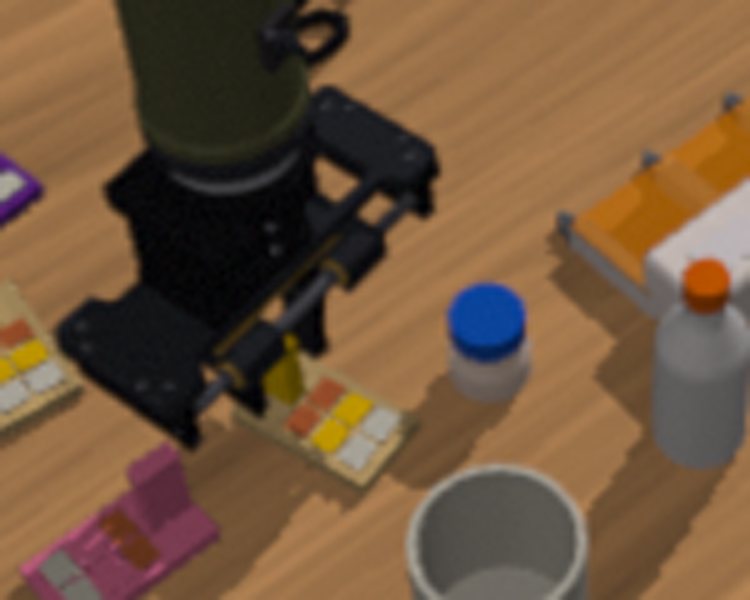

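Call:
play_rows(
  series=[40, 0.001, -0.002, 0.002, 0, 0, 0, 8, 0.001, -0.002, 0.002, 0, 0, 0, 8, 0.001, -0.002, 0.002, 0, 0, 0, 8, 0.001, -0.002, 0.002, 0, 0, 0, 8, 0.001, -0.002, 0.002, 0, 0, 0, 8, 0.001, -0.002, 0.002, 0, 0, 0, 8, 0.001, -0.002, 0.002, 0, 0, 0, 8, 0.001, -0.002, 0.002, 0, 0, 0, 8, 0.001, -0.002, 0.002, 0, 0, 0],
  force=30,
)

```text
time: 18.73
position: [0.5896, -0.2883, 0.0223]
tool_rot: [-0.334, 3.122, 0.002]
ft_force: [0.0, 1.6, 4.2]
grip_width: 0.14
```

Run:
```python
from h import *
st(); view('scene','g3',140,180,150,120,5); plan([.50,-.29,.032],181); plan([.50,-.0745,.032],181)
```

```text
t 18.73 p [ 0.5896 -0.2883  0.0223] yaw -167.81 tilt 0.11 F [0.  1.6 4.2] g 0.14 q [ 0.02  0.54  0.52  1.65 -0.3   1.03  2.41]
shift [ 0.0879  0.0172 -0.0099] rot [ 0.06  0.09 11.19]
shift [ 0.0424  0.2279 -0.0096] rot [ 0.06  0.09 11.19]
```

View pics/g3.png

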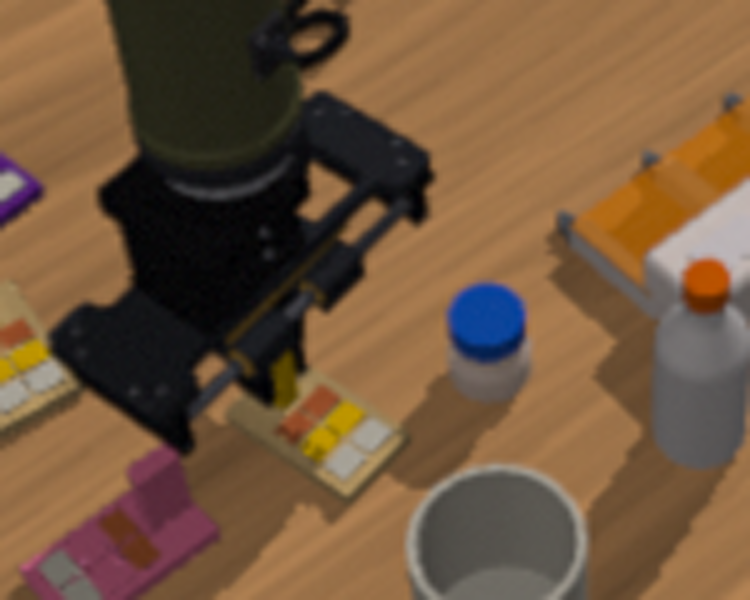

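Call:
play_rows(
  series=[8, 0.005, 0, -0.012, 0, 0, 0, 8, 0.03, 0.005, -0.015, 0, 0, 3, 8, 0.06, 0.01, -0.015, 0, 0, 7, 8, 0.088, 0.017, -0.015, 0, 0, 11.2, 8, 0.08, 0.058, -0.015, 0, 0, 11.2, 8, 0.072, 0.1, -0.015, 0, 0, 11.2, 8, 0.063, 0.14, -0.015, 0, 0, 11.2, 8, 0.055, 0.18, -0.015, 0, 0, 11.2, 8, 0.045, 0.22, -0.015, 0, 0, 11.2, 8, 0.04, 0.24, -0.015, 0, 0, 11.2],
)

```text
time: 19.62
position: [0.4988, -0.057, 0.0371]
tool_rot: [-0.034, 3.141, 0.005]
ft_force: [0.6, 0.9, -1.5]
grip_width: 0.137
```

Run:
```python
from h import *
st(); view('scene','g4',140,140,180,140,4.2); plan([.50,-.0095,.036],181)
```

```text
t 19.62 p [ 0.4988 -0.057   0.0371] yaw -178.74 tilt 0.2 F [ 0.6  0.9 -1.5] g 0.137 q [-0.41  0.2   0.51  2.03 -0.13  0.94  1.76]
shift [-0.002   0.0444  0.0012] rot [0.29 0.02 0.47]
```

View pics/g4.png

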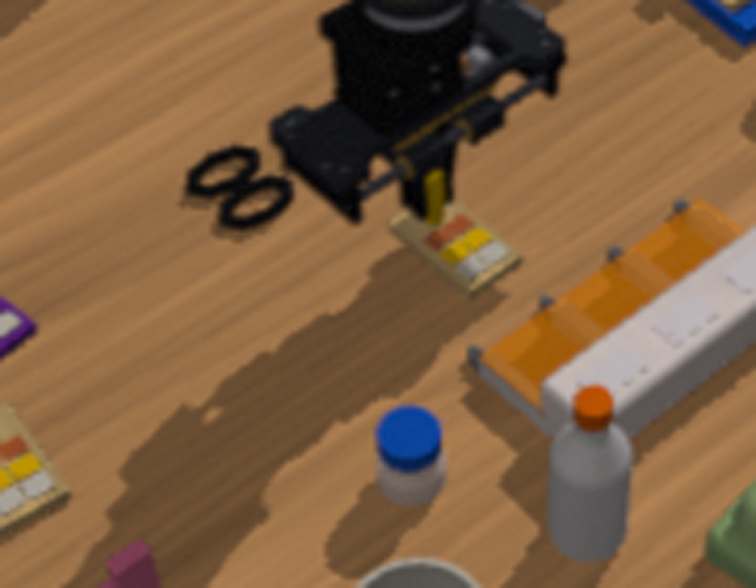

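Call:
play_rows(
  series=[8, -0.002, 0.02, 0, 0.3, 0, 0.4, 8, -0.002, 0.041, 0, 0.3, 0, 0.4, 8, -0.002, 0.041, 0, 0.3, 0, 0.4, 8, -0.002, 0.041, 0, 0.3, 0, 0.4],
)

```text
time: 20.0
position: [0.5005, -0.021, 0.0371]
tool_rot: [-0.019, 3.141, -0.007]
ft_force: [0.5, -1.3, -1.6]
grip_width: 0.134
```

Run:
```python
from h import *
st(); plan([.50,-.0105,.0225],181);view('scene','g5',200,120,140,110,5.4);view('top','g6',190,130,140,110,5.4)
```

```text
t 20.0 p [ 0.5005 -0.021   0.0371] yaw -179.3 tilt 0.27 F [ 0.5 -1.3 -1.6] g 0.134 q [-0.47  0.2   0.49  2.03 -0.11  0.94  1.66]
shift [0.0004 0.0106 0.0146] rot [-0.27  0.05 -0.3 ]
```

View pics/g5.png

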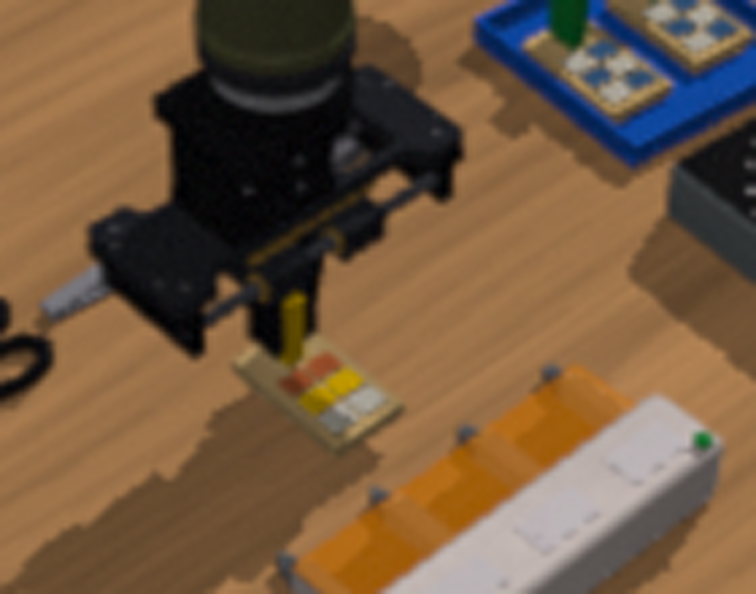

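View pics/g6.png

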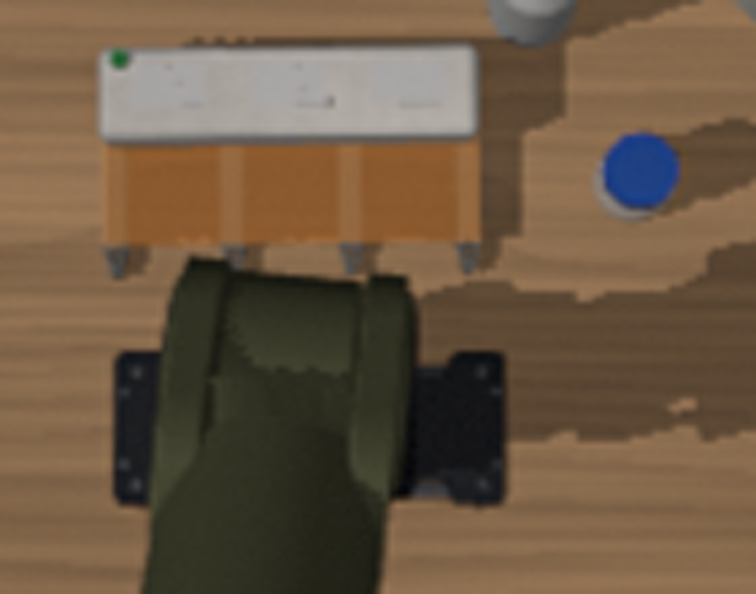

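Run:
```python
from h import *
t=get_image('top')
for x in(118,236,352,468): print(ray(t,190+x/5.4,130+258/5.4,.010)[:2])
```

```text
[0.60039583 0.08465669]
[0.60103232 0.0205384 ]
[ 0.60165757 -0.04244832]
[ 0.60228239 -0.10539064]
```

Call:
play_rows(
  series=[8, 0, 0.0115, 0, -0.3, 0, -0.2, 8, 0, 0.0115, 0.007, -0.3, 0, -0.2, 8, 0, 0.0115, 0.0135, -0.3, 0, -0.2, 8, 0, 0.0115, 0.0135, -0.3, 0, -0.2],
)

```text
time: 20.48
position: [0.5004, -0.01, 0.0224]
tool_rot: [-0.022, 3.141, 0.001]
ft_force: [0.3, -0.2, -2.0]
grip_width: 0.135
```

Run:
```python
from h import *
st(); plan([.50,-.010,.0225],181);view('scene','g7',200,120,140,110,5.4)
```

```text
t 20.48 p [ 0.5004 -0.01    0.0224] yaw -179.21 tilt 0.03 F [ 0.3 -0.2 -2. ] g 0.135 q [-0.47  0.22  0.48  2.04 -0.13  0.91  1.66]
shift [ 0.0004 -0.     -0.0001] rot [ 0.03  0.   -0.21]
```

View pics/g7.png

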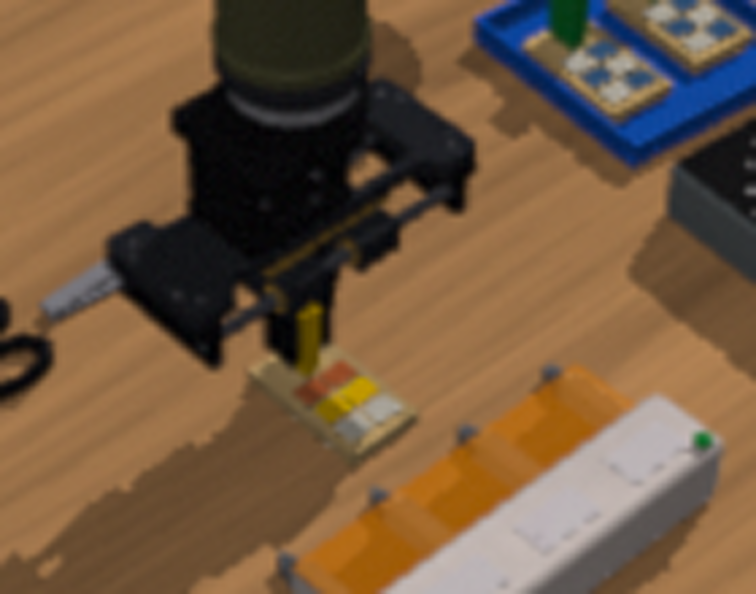

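Call:
play_rows(
  series=[8, -0.015, 0, 0, 0, 0, 0, 8, -0.03, 0, 0, 0, 0, 0, 8, -0.04, 0, 0, 0, 0, 0, 8, -0.05, 0, 0, 0, 0, 0, 8, -0.06, 0, 0, 0, 0, 0, 8, -0.07, 0, 0, 0, 0, 0, 8, -0.08, 0, 0, 0, 0, 0, 8, -0.085, 0, 0, 0, 0, 0, 8, -0.085, 0, 0, 0, 0, 0],
)

```text
time: 21.28
position: [0.587, -0.0087, 0.0236]
tool_rot: [-0.022, 3.14, 0.001]
ft_force: [-0.7, 0.7, -0.9]
grip_width: 0.137
```

Run:
```python
from h import *
st(); view('scene','g8',200,120,140,110,5.4)
```

```text
t 21.28 p [ 0.587  -0.0087  0.0236] yaw -179.21 tilt 0.1 F [-0.7  0.7 -0.9] g 0.137 q [-0.42  0.39  0.46  1.83 -0.21  0.96  1.72]
```

View pics/g8.png

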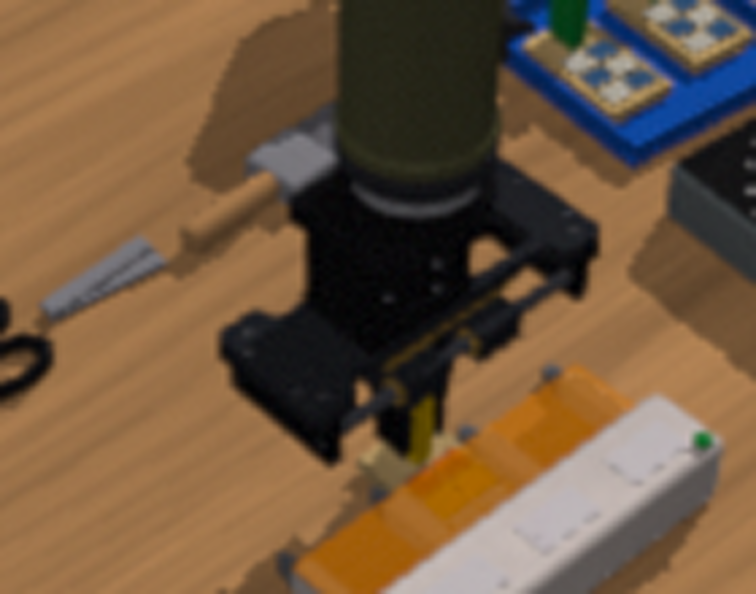

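In. Now push to the stop in small steps, watching force.

Call:
play_rows(
  series=[8, -0.003, 0, 0.001, 0, 0, 0, 8, -0.006, 0, 0.001, 0, 0, 0, 8, -0.006, 0, 0.001, 0, 0, 0],
)

```text
time: 21.58
position: [0.592, -0.0085, 0.0226]
tool_rot: [-0.022, 3.14, 0.002]
ft_force: [0.1, -0.3, -1.6]
grip_width: 0.136
```

Call:
play_rows(
  series=[8, -0.002, 0, 0, 0, 0, 0, 8, -0.002, 0, 0, 0, 0, 0],
)

```text
time: 21.75
position: [0.5925, -0.0087, 0.0224]
tool_rot: [0.022, -3.14, -0.002]
ft_force: [-3.3, -0.1, 0.4]
grip_width: 0.136
```

Call:
play_rows(
  series=[8, -0.002, 0, 0, 0, 0, 0, 8, -0.002, 0, 0, 0, 0, 0],
)

```text
time: 21.92
position: [0.5925, -0.0088, 0.0223]
tool_rot: [0.022, -3.135, -0.002]
ft_force: [-9.4, -0.5, 6.4]
grip_width: 0.136
```

Call:
play_rows(
  series=[35, 0, 0, 0, 0, 0, 0, 35, 0, 0, 0, 0, 0, 0, 35, 0.003, 0, 0, 0, 0, 0, 35, 0.003, 0, 0, 0, 0, 0, 35, 0.003, 0, -0.03, 0, 0, 0, 35, 0.003, 0, -0.07, 0, 0, 0, 35, 0.003, 0, -0.1, 0, 0, 0, 35, 0.03, -0.03, -0.1, 0, 0, 0, 35, 0.05, -0.06, -0.1, 0, 0, 0, 35, 0.05, -0.07, -0.1, 0, 0, 0],
)

```text
time: 22.75
position: [0.5435, -0.0848, 0.1234]
tool_rot: [-0.013, 3.141, -0.0]
ft_force: [-0.5, -0.4, -0.1]
grip_width: 0.349
```

Run:
```python
from h import *
st(); view('scene','h1',200,120,140,110,5.4);view('scene','h2',50,170,210,150,3.7); view('top','h3',290,130,160,150,3.8)
```

```text
t 22.75 p [ 0.5435 -0.0848  0.1234] yaw -179.53 tilt 0.04 F [-0.5 -0.4 -0.1] g 0.349 q [-0.38  0.19  0.54  1.84 -0.11  1.13  1.78]
```

View pics/h1.png

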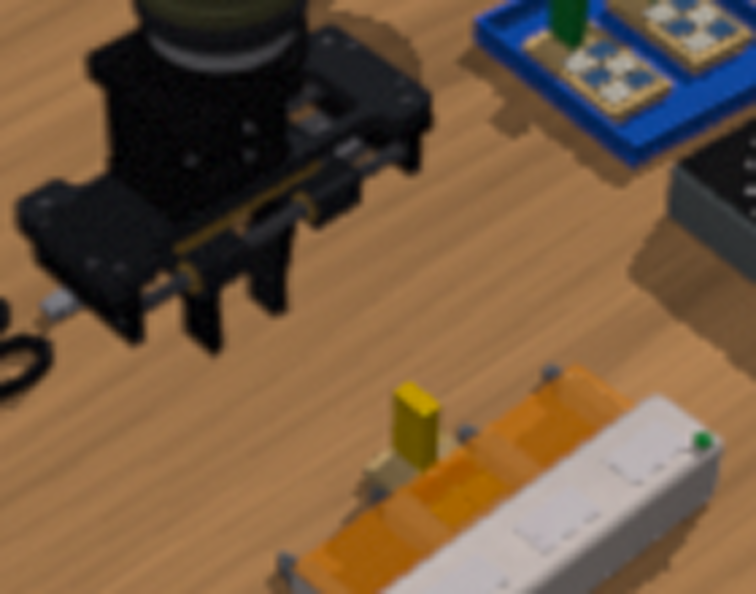

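View pics/h2.png

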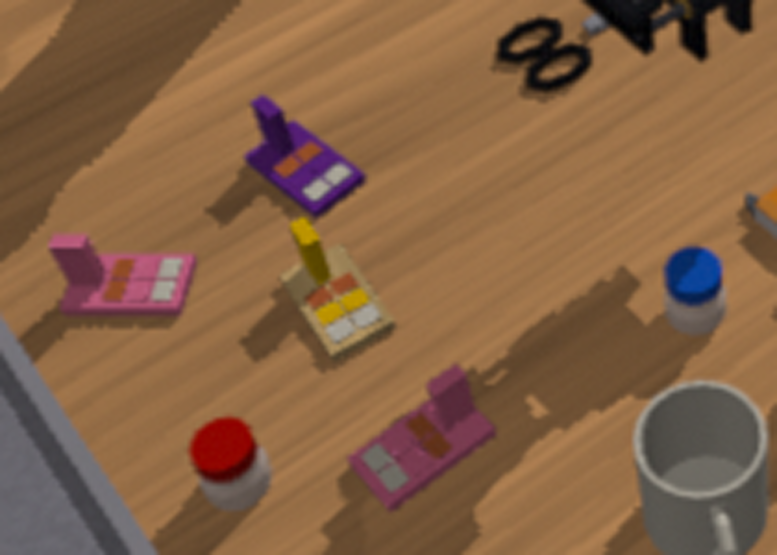

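View pics/h3.png

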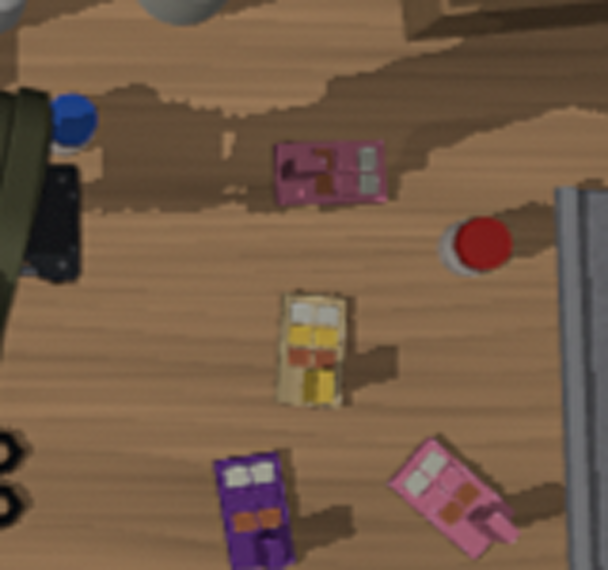

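Run:
```python
from h import *
plan([.449,-.3787,.12],176)
```

```text
shift [ 0.1011 -0.2975  0.0022] rot [0.09 0.14 4.64]
```

Call:
play_rows(
  series=[40, 0.1, -0.293, 0, 0, 0, 4.5, 40, 0.1, -0.293, 0, 0, 0, 4.5, 40, 0.1, -0.293, 0, 0, 0, 4.5, 40, 0.1, -0.293, 0, 0, 0, 4.5, 40, 0.1, -0.293, 0, 0, 0, 4.5, 40, 0.1, -0.293, 0, 0, 0, 4.5, 40, 0.1, -0.293, 0, 0, 0, 4.5, 40, 0.1, -0.293, 0, 0, 0, 4.5, 40, 0.1, -0.293, 0, 0, 0, 4.5, 40, 0.1, -0.293, 0, 0, 0, 4.5],
)

```text
time: 23.73
position: [0.4512, -0.3736, 0.1216]
tool_rot: [0.103, 3.139, 0.002]
ft_force: [1.4, 0.7, 0.2]
grip_width: 0.4
```

Run:
```python
from h import *
st();plan([.449,-.3787,.022],176); view('scene','h4',60,160,140,120,5)
```

```text
t 23.73 p [ 0.4512 -0.3736  0.1216] yaw 176.23 tilt 0.07 F [1.4 0.7 0.2] g 0.4 q [ 0.04  0.31  0.72  1.76 -0.22  1.16  2.33]
shift [ 0.0019 -0.0053  0.0996] rot [0.07 0.03 0.23]
```

View pics/h4.png

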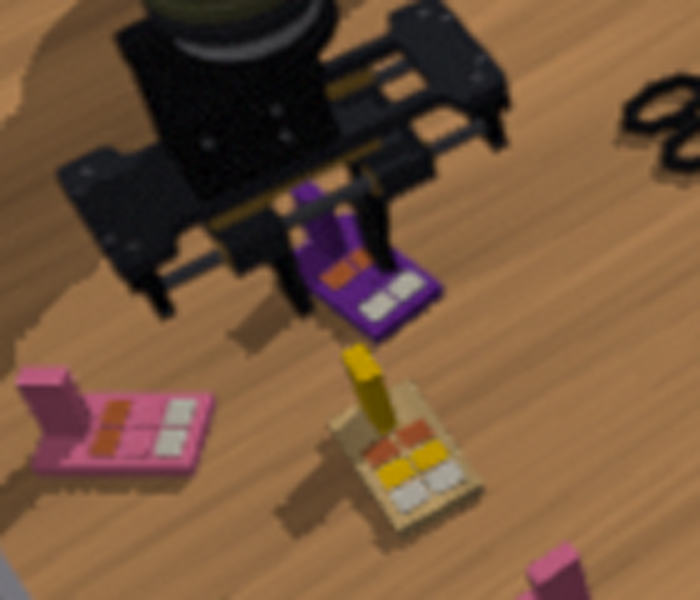

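Call:
play_rows(
  series=[40, 0.001, -0.004, 0.02, 0, 0, 0, 40, 0.001, -0.004, 0.06, 0, 0, 0, 40, 0.001, -0.004, 0.09, 0, 0, 0, 40, 0.001, -0.004, 0.099, 0, 0, 0, 40, 0.001, -0.004, 0.099, 0, 0, 0, 40, 0.001, -0.004, 0.099, 0, 0, 0],
)

```text
time: 24.28
position: [0.4508, -0.3765, 0.0236]
tool_rot: [0.098, 3.139, 0.002]
ft_force: [0.3, -0.4, 0.5]
grip_width: 0.399
```

Run:
```python
from h import *
st();plan([.449,-.3787,.022],176); view('scene','h5',60,160,140,120,5)
```

```text
t 24.28 p [ 0.4508 -0.3765  0.0236] yaw 176.42 tilt 0.09 F [ 0.3 -0.4  0.5] g 0.399 q [ 0.09  0.43  0.67  1.84 -0.32  0.98  2.41]
shift [ 0.0016 -0.0023  0.0016] rot [0.07 0.07 0.42]
```

View pics/h5.png

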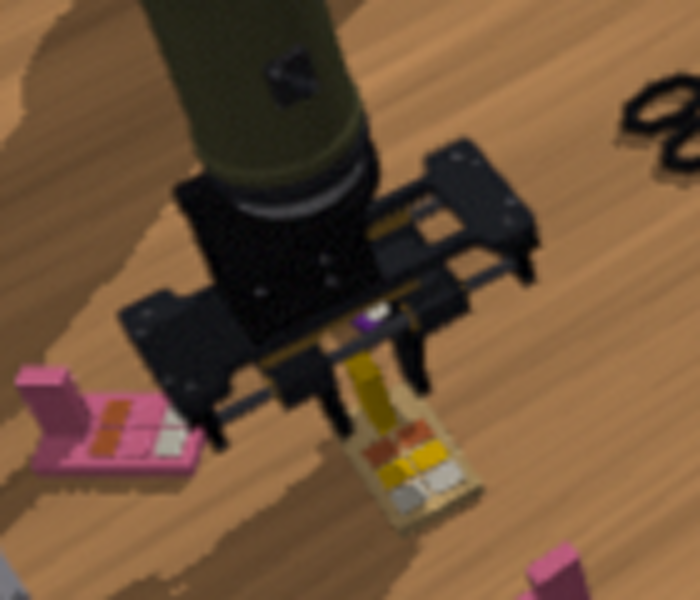

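Call:
play_rows(
  series=[40, 0.001, -0.002, 0.0015, 0, 0, 0.3, 8, 0.001, -0.002, 0.0015, 0, 0, 0.3, 8, 0.001, -0.002, 0.0015, 0, 0, 0.3, 8, 0.001, -0.002, 0.0015, 0, 0, 0.3, 8, 0.001, -0.002, 0.0015, 0, 0, 0.3, 8, 0.001, -0.002, 0.0015, 0, 0, 0.3, 8, 0.001, -0.002, 0.0015, 0, 0, 0.3, 8, 0.001, -0.002, 0.0015, 0, 0, 0.3, 8, 0.001, -0.002, 0.0015, 0, 0, 0.3],
  force=30,
)

```text
time: 25.08
position: [0.4485, -0.3793, 0.0219]
tool_rot: [0.11, 3.138, 0.002]
ft_force: [-0.5, 1.5, 4.6]
grip_width: 0.135
```

Run:
```python
from h import *
st();plan([.498,-.0745,.035],181)
```

```text
t 25.08 p [ 0.4485 -0.3793  0.0219] yaw 175.99 tilt 0.11 F [-0.5  1.5  4.6] g 0.135 q [ 0.1   0.43  0.68  1.84 -0.32  0.98  2.41]
shift [-0.0281  0.3075 -0.0126] rot [ 0.08  0.07 -5.01]
```

Call:
play_rows(
  series=[8, 0, 0, -0.012, 0, 0, 0, 8, -0.005, 0.035, -0.014, 0, 0, -1, 8, -0.028, 0.3, -0.014, 0, 0, -5, 8, -0.028, 0.3, -0.014, 0, 0, -5, 8, -0.028, 0.3, -0.014, 0, 0, -5, 8, -0.028, 0.3, -0.014, 0, 0, -5, 8, -0.028, 0.3, -0.014, 0, 0, -5, 8, -0.028, 0.3, -0.014, 0, 0, -5, 8, -0.028, 0.3, -0.014, 0, 0, -5, 8, -0.028, 0.3, -0.014, 0, 0, -5],
)

```text
time: 25.92
position: [0.4981, -0.0764, 0.0362]
tool_rot: [-0.04, 3.14, 0.005]
ft_force: [0.3, 0.3, -1.5]
grip_width: 0.137
```

Call:
play_rows(
  series=[8, 0, 0, 0, 0, 0, 0, 8, 0, 0, 0, 0, 0, 0],
)

```text
time: 26.08
position: [0.497, -0.0836, 0.0362]
tool_rot: [-0.025, 3.14, -0.0]
ft_force: [-0.3, -0.8, -1.9]
grip_width: 0.14
```

Run:
```python
from h import *
st();plan([.498,-.0745,.0222],181); view('scene','h6',170,120,160,130,4.6)
```

```text
t 26.08 p [ 0.497  -0.0836  0.0362] yaw -179.09 tilt 0.06 F [-0.3 -0.8 -1.9] g 0.14 q [-0.41  0.21  0.57  2.03 -0.14  0.94  1.82]
shift [-0.0011  0.0091  0.014 ] rot [-0.01  0.06 -0.09]
```

View pics/h6.png

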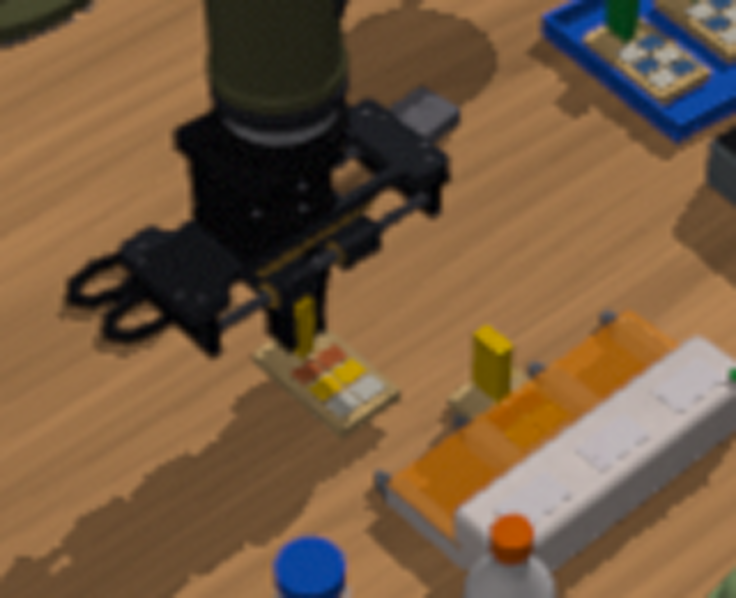

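Call:
play_rows(
  series=[8, -0.001, 0.009, 0, 0, 0, 0, 8, -0.001, 0.009, 0.007, 0, 0, 0, 8, -0.001, 0.009, 0.0135, 0, 0, 0, 8, -0.001, 0.009, 0.0135, 0, 0, 0],
)

```text
time: 26.47
position: [0.4979, -0.0734, 0.0216]
tool_rot: [-0.026, 3.141, 0.001]
ft_force: [-0.1, -0.7, -2.1]
grip_width: 0.131
```

Run:
```python
from h import *
st();plan([.498,-.0745,.0222],181)
```

```text
t 26.47 p [ 0.4979 -0.0734  0.0216] yaw -179.04 tilt 0.04 F [-0.1 -0.7 -2.1] g 0.131 q [-0.42  0.23  0.56  2.04 -0.16  0.91  1.82]
shift [-0.0001 -0.0011 -0.0006] rot [ 0.03  0.02 -0.04]
```

Call:
play_rows(
  series=[8, -0.015, -0.001, 0, 0, 0, 0, 8, -0.03, -0.001, 0, 0, 0, 0, 8, -0.04, -0.001, 0, 0, 0, 0, 8, -0.05, -0.001, 0, 0, 0, 0, 8, -0.06, -0.001, 0, 0, 0, 0, 8, -0.07, -0.001, 0, 0, 0, 0, 8, -0.08, -0.001, 0, 0, 0, 0, 8, -0.087, -0.001, 0, 0, 0, 0, 8, -0.087, -0.001, 0, 0, 0, 0],
)

```text
time: 27.22
position: [0.5868, -0.0725, 0.0226]
tool_rot: [-0.028, 3.139, 0.001]
ft_force: [0.1, 0.5, -1.7]
grip_width: 0.132
```

Run:
```python
from h import *
st(); view('scene','h7',200,120,140,110,5.4)
```

```text
t 27.22 p [ 0.5868 -0.0725  0.0226] yaw -178.98 tilt 0.13 F [ 0.1  0.5 -1.7] g 0.132 q [-0.36  0.41  0.53  1.83 -0.25  0.97  1.86]
```

View pics/h7.png

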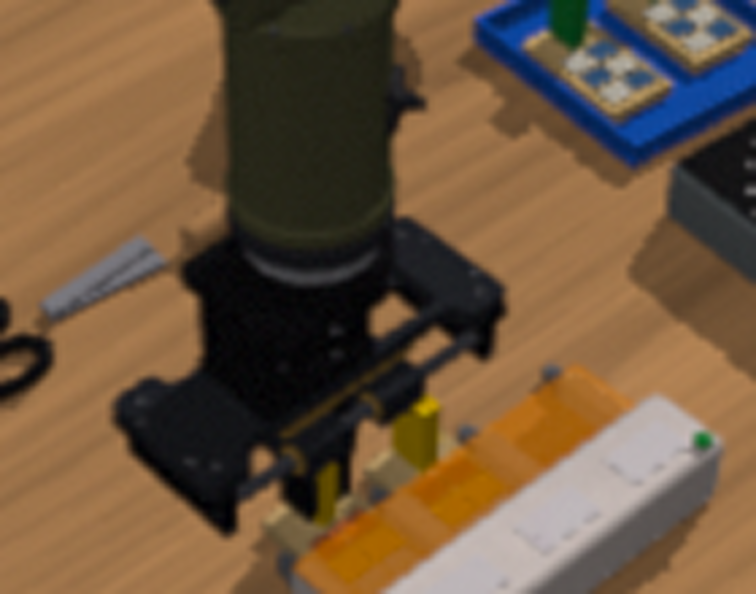

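Call:
play_rows(
  series=[8, -0.003, 0, 0.001, 0, 0, 0, 8, -0.006, 0, 0.001, 0, 0, 0, 8, -0.006, 0, 0.001, 0, 0, 0],
)

```text
time: 27.52
position: [0.5915, -0.0725, 0.0216]
tool_rot: [-0.027, 3.14, 0.002]
ft_force: [-0.3, 0.6, -0.9]
grip_width: 0.13
```

Call:
play_rows(
  series=[8, -0.002, 0, 0, 0, 0, 0, 8, -0.002, 0, 0, 0, 0, 0],
)

```text
time: 27.68
position: [0.5934, -0.0724, 0.0216]
tool_rot: [-0.027, 3.14, 0.002]
ft_force: [-0.0, 0.1, -2.2]
grip_width: 0.135
```

Call:
play_rows(
  series=[8, -0.002, 0, 0, 0, 0, 0, 8, -0.002, 0, 0, 0, 0, 0],
)

```text
time: 27.85
position: [0.595, -0.0725, 0.0214]
tool_rot: [-0.027, 3.141, 0.001]
ft_force: [-0.6, 0.7, -1.8]
grip_width: 0.136
```

Call:
play_rows(
  series=[8, -0.002, 0, 0, 0, 0, 0, 8, -0.002, 0, 0, 0, 0, 0],
)

```text
time: 28.02
position: [0.5951, -0.0726, 0.0214]
tool_rot: [0.027, -3.138, -0.002]
ft_force: [-6.4, 0.4, 4.7]
grip_width: 0.131
```

Call:
play_rows(
  series=[8, -0.002, 0, 0, 0, 0, 0, 8, -0.002, 0, 0, 0, 0, 0],
)

```text
time: 28.18
position: [0.5951, -0.0726, 0.0214]
tool_rot: [0.027, -3.134, -0.003]
ft_force: [-11.7, 0.9, 10.0]
grip_width: 0.136
```

Call:
play_rows(
  series=[35, 0, 0, 0, 0, 0, 0, 35, 0, 0, 0, 0, 0, 0, 35, 0.004, 0, 0, 0, 0, 0, 35, 0.004, 0, 0, 0, 0, 0, 35, 0.004, 0, -0.03, 0, 0, 0, 35, 0.004, 0, -0.07, 0, 0, 0, 35, 0.004, 0, -0.11, 0, 0, 0, 35, 0.04, 0.02, -0.12, 0, 0, 0, 35, 0.08, 0.03, -0.13, 0, 0, 0, 35, 0.11, 0.05, -0.13, 0, 0, 0],
)

```text
time: 29.02
position: [0.4879, -0.0261, 0.1536]
tool_rot: [-0.022, 3.137, 0.001]
ft_force: [-0.2, 0.9, 0.0]
grip_width: 0.349
```

Call:
play_rows(
  series=[35, 0.04, 0.04, 0, 0, 0, 0, 35, 0.04, 0.08, 0, 0, 0, 0, 35, 0.04, 0.12, 0, 0, 0, 0, 35, 0.04, 0.15, 0, 0, 0, 0, 35, 0.04, 0.15, 0, 0, 0, 0],
)

```text
time: 29.43
position: [0.4444, 0.1335, 0.1521]
tool_rot: [-0.044, 3.139, 0.008]
ft_force: [0.1, 0.1, 0.2]
grip_width: 0.351
```

Run:
```python
from h import *
st(); view('scene','i1',220,140,120,100,6);view('top','i2',180,130,140,110,5.4)
view('top','i3',80,120,110,90,6.5); view('scene','i4',290,90,120,90,6)
```

```text
t 29.43 p [0.4444 0.1335 0.1521] yaw -178.4 tilt 0.33 F [0.1 0.1 0.2] g 0.351 q [-0.71 -0.04  0.35  2.    0.01  1.17  1.24]
```

View pics/i1.png

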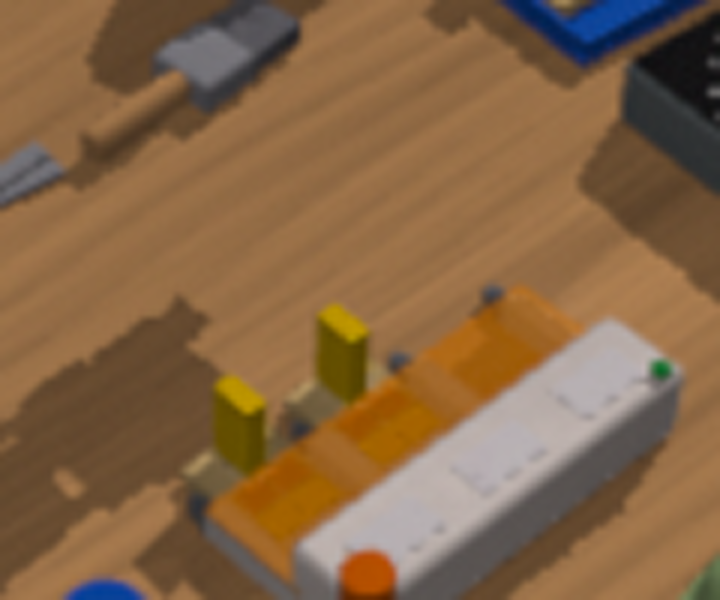

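View pics/i2.png

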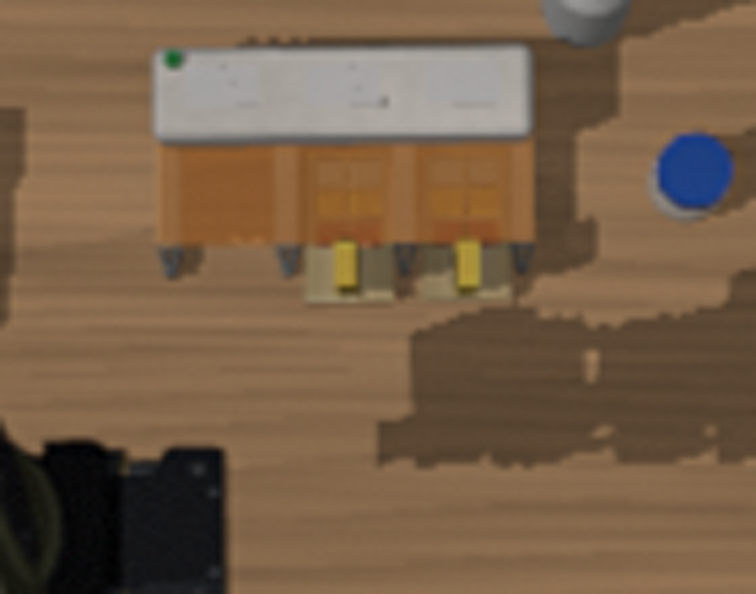

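View pics/i3.png

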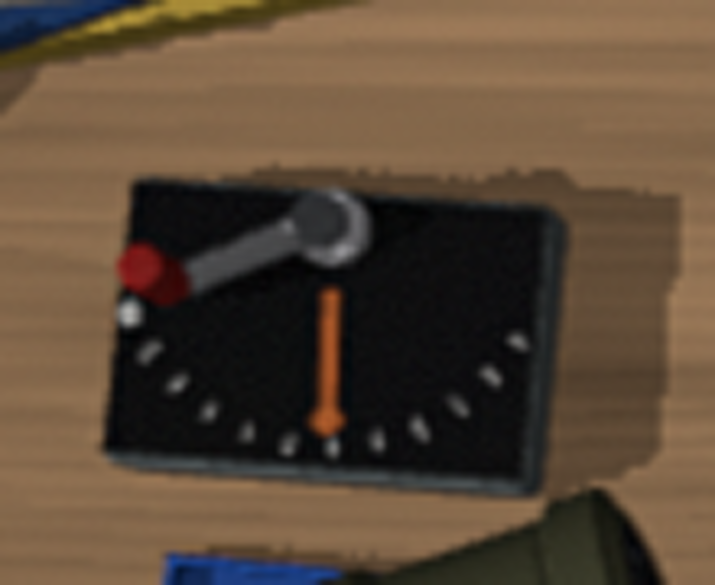

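View pics/i4.png

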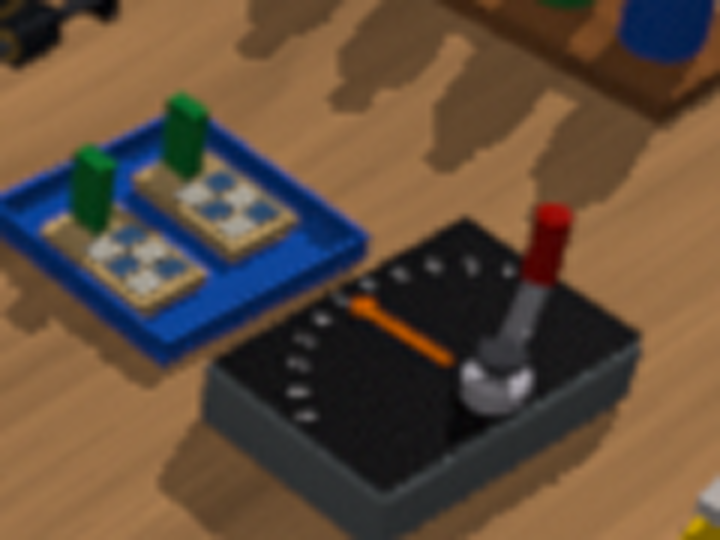

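Run:
```python
from h import *
for n in('top','scene'):
    x=get_image(n); print(n,[(tuple(map(float,c)),tuple(int(v) for v in s)) for c,s in blobs(x,*COL['yellow'])[0] if 200<c[0]<300])
t=get_image('top')
def c(x,y,z): return ray(t,80+(x+.5)/6.5-.5,120+(y+.5)/6.5-.5,z)[:2]
# pivot estimates and pointer axis
tip=c(325,432,.046); inn=c(331,290,.046); print('tip',tip,'inn',inn)
K0=np.array([.6322,.3780]);K1=np.array([.5925,.3281])
d=K1-K0; m=(K0+K1)/2; h=np.sqrt(.07**2-(d@d)/4); nrm=np.array([-d[1],d[0]])/np.linalg.norm(d)
for s in(1,-1): print('pivot cand',m+s*h*nrm)
for P in ([.661,.315],):
    P=np.array(P); print(np.linalg.norm(tip-P), np.degrees(np.arctan2(*(tip-P)[::-1])))
v=tip-inn; print('ptr dir',np.degrees(np.arctan2(v[1],v[0])))
m=cv2.inRange(hsv(t),np.array((5,140,90)),np.array((16,255,255))); ys,xs=np.nonzero(m[140:200,110:150]); print(len(xs))
P3=np.array([ray(t,a+110,b+140,.046)[:2] for a,b in zip(xs,ys)]); cc=P3.mean(0); u=np.linalg.svd(P3-cc)[2][0]; print('centroid',cc,'axis',np.degrees(np.arctan2(*(u*-np.sign(u[0]))[::-1])))
```

```text
top [((266.6, 178.8), (265, 175, 4, 9, 26))]
scene [((276.5, 198.2), (273, 191, 8, 16, 89)), ((258.9, 209.9), (256, 203, 8, 16, 88))]
tip [0.56941471 0.31507166] inn [0.63248025 0.31515288]
pivot cand [0.66111652 0.31425179]
pivot cand [0.56358348 0.39184821]
0.09158531341593128 179.95516771121467
ptr dir -179.92621670176715
64
centroid [0.59743181 0.31502875] axis -179.0823640983682
```

Run:
```python
from h import *
plan([.632,.378,.18],114.4)
```

```text
shift [-0.1898  0.2518 -0.028 ] rot [8.000e-02 2.000e-02 6.643e+01]
```

Call:
play_rows(
  series=[70, -0.01, 0.01, -0.028, 0, 0, 6, 70, -0.19, 0.249, -0.028, 0, 0, 66.4, 70, -0.19, 0.249, -0.028, 0, 0, 66.4, 70, -0.19, 0.249, -0.028, 0, 0, 66.4, 70, -0.19, 0.249, -0.028, 0, 0, 66.4, 70, -0.19, 0.249, -0.028, 0, 0, 66.4, 70, -0.19, 0.249, -0.028, 0, 0, 66.4, 70, -0.19, 0.249, -0.028, 0, 0, 66.4, 70, -0.19, 0.249, -0.028, 0, 0, 66.4, 70, -0.19, 0.249, -0.028, 0, 0, 66.4],
)

```text
time: 30.62
position: [0.6319, 0.3797, 0.1771]
tool_rot: [1.702, 2.641, -0.001]
ft_force: [-0.5, -1.6, -0.6]
grip_width: 0.695
```

Call:
play_rows(
  series=[70, 0, 0, 0, 0, 0, 0, 70, 0, 0, 0, 0, 0, 0],
)

```text
time: 30.78
position: [0.6318, 0.3757, 0.1795]
tool_rot: [1.697, 2.643, 0.0]
ft_force: [0.8, -0.3, 0.7]
grip_width: 0.698
```

Run:
```python
from h import *
st(); plan([.632,.378,.13],114.4)
```

```text
t 30.78 p [0.6318 0.3757 0.1795] yaw 114.59 tilt 0.06 F [ 0.8 -0.3  0.7] g 0.698 q [-0.83  0.54  0.4   1.27 -0.2   1.37 -0.02]
shift [0.0021 0.0011 0.0495] rot [0.03 0.04 0.19]
```

Call:
play_rows(
  series=[70, 0.002, 0.001, 0.02, 0, 0, 0, 70, 0.002, 0.001, 0.05, 0, 0, 0, 70, 0.002, 0.001, 0.08, 0, 0, 0, 70, 0.002, 0.001, 0.104, 0, 0, 0, 70, 0.002, 0.001, 0.104, 0, 0, 0, 70, 0.002, 0.001, 0.104, 0, 0, 0],
)

```text
time: 31.28
position: [0.6307, 0.378, 0.0754]
tool_rot: [-1.698, -2.643, 0.002]
ft_force: [0.6, 0.8, 0.9]
grip_width: 0.701
```

Run:
```python
from h import *
st(); plan([.632,.378,.075],114.4); view('scene','j1',290,60,140,120,5)
```

```text
t 31.28 p [0.6307 0.378  0.0754] yaw 114.57 tilt 0.07 F [0.6 0.8 0.9] g 0.701 q [-0.83  0.61  0.38  1.38 -0.23  1.19 -0.  ]
shift [-0.0005  0.0012  0.0004] rot [-0.07 -0.01  0.17]
```

View pics/j1.png

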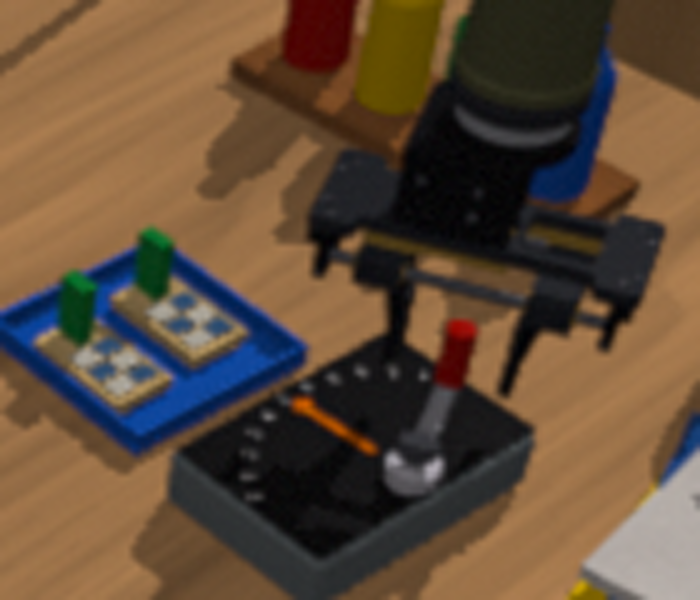

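Close, then arc counter-clockwise.

Call:
play_rows(
  series=[15, 0, 0.001, 0, 0, 0, 0, 15, 0, 0.001, 0, 0, 0, 0, 15, 0, 0.001, 0, 0, 0, 0, 15, 0, 0.001, 0, 0, 0, 0, 15, 0, 0.001, 0, 0, 0, 0, 15, 0, 0.001, 0, 0, 0, 0, 15, 0, 0.001, 0, 0, 0, 0, 15, 0, 0.001, 0, 0, 0, 0, 15, 0, 0.001, 0, 0, 0, 0, 15, 0, 0.001, 0, 0, 0, 0],
  force=15,
)

```text
time: 32.17
position: [0.6315, 0.3795, 0.0759]
tool_rot: [-1.697, -2.643, 0.001]
ft_force: [-4.1, -2.8, 4.8]
grip_width: 0.229
```

Run:
```python
from h import *
st()
s=get_state(); R=Ro.from_rotvec(s['tool_rot']); P=np.array([.6611,.3143]); k=s['position'][:2]; 
a0=np.degrees(np.arctan2(*(k-P)[::-1])); r=np.hypot(*(k-P)); print(a0,r)
for da in list(range(7,64,7))+[180-a0]:
    a=np.radians(a0+da); q=P+r*np.array([np.cos(a),np.sin(a)]); print(da,R.inv().apply([*(q-k),0]).round(4))
```

```text
t 32.17 p [0.6315 0.3795 0.0759] yaw 114.59 tilt 0.05 F [-4.1 -2.8  4.8] g 0.229 q [-0.83  0.62  0.38  1.38 -0.23  1.19 -0.  ]
114.42803333105526 0.07162569105102728
7 [-0.0005 -0.0087  0.    ]
14 [-0.0021 -0.0173  0.    ]
21 [-0.0047 -0.0257  0.    ]
28 [-0.0083 -0.0336  0.    ]
35 [-0.0128 -0.0411  0.    ]
42 [-0.0183 -0.048   0.    ]
49 [-0.0245 -0.0541  0.    ]
56 [-0.0314 -0.0595  0.    ]
63 [-0.0389 -0.0639  0.    ]
65.57196666894474 [-0.0418 -0.0653  0.    ]
```

Call:
play_rows(
  series=[15, -0.0005, -0.009, 0, 0, 0, -7, 15, -0.002, -0.017, 0, 0, 0, -14, 15, -0.005, -0.026, 0, 0, 0, -21, 15, -0.008, -0.034, 0, 0, 0, -28, 15, -0.013, -0.041, 0, 0, 0, -35, 15, -0.018, -0.048, 0, 0, 0, -42, 15, -0.0245, -0.054, 0, 0, 0, -49, 15, -0.0315, -0.0595, 0, 0, 0, -56, 15, -0.0315, -0.0595, 0, 0, 0, -56],
)

```text
time: 32.92
position: [0.5907, 0.3266, 0.0759]
tool_rot: [0.253, 3.131, 0.004]
ft_force: [-2.5, 1.4, 0.4]
grip_width: 0.222
```

```bash
cat > arc.py <<'E'
from h import *
import sys
st()
s=get_state(); R=Ro.from_rotvec(s['tool_rot']); P=np.array([.6611,.3143]); k=s['position'][:2]; 
a0=np.degrees(np.arctan2(*(k-P)[::-1])); r=np.hypot(*(k-P)); print(a0,r)
for f in(.5,1):
    da=(float(sys.argv[1])-a0+180)%360-180; da*=f
    a=np.radians(a0+da); q=P+.0705*np.array([np.cos(a),np.sin(a)]); print(da,R.inv().apply([*(q-k),0]).round(4))
E
python3 arc.py 180
```

```text
t 32.92 p [0.5907 0.3266 0.0759] yaw 170.75 tilt 0.15 F [-2.5  1.4  0.4] g 0.222 q [-0.69  0.47  0.2   1.56 -0.1   1.12  0.94]
170.05011897133025 0.07145795116742185
4.974940514334875 [-0.0011 -0.0061 -0.    ]
9.94988102866975 [-0.0019 -0.0122 -0.    ]
```

Call:
play_rows(
  series=[15, -0.001, -0.006, 0, 0, 0, -5, 15, -0.0015, -0.012, 0, 0, 0, -9, 15, -0.0015, -0.012, 0, 0, 0, -9, 15, -0.0015, -0.012, 0, 0, 0, -9],
)

```text
time: 33.25
position: [0.5902, 0.315, 0.0759]
tool_rot: [-0.017, -3.141, -0.002]
ft_force: [-4.2, 0.8, 2.7]
grip_width: 0.226
```

```bash
python3 arc.py 180
python3 - <<'E'
from h import *
view('scene','k1',290,90,120,90,6);view('top','k2',80,120,110,90,6.5)
E
```

```text
t 33.25 p [0.5902 0.315  0.0759] yaw 179.38 tilt 0.07 F [-4.2  0.8  2.7] g 0.226 q [-0.66  0.46  0.18  1.57 -0.09  1.12  1.09]
179.40147769017054 0.07095177956767948
0.29926115491473126 [-0.0005 -0.0004 -0.    ]
0.5985223098294625 [-0.0005 -0.0007 -0.    ]
```

View pics/k1.png

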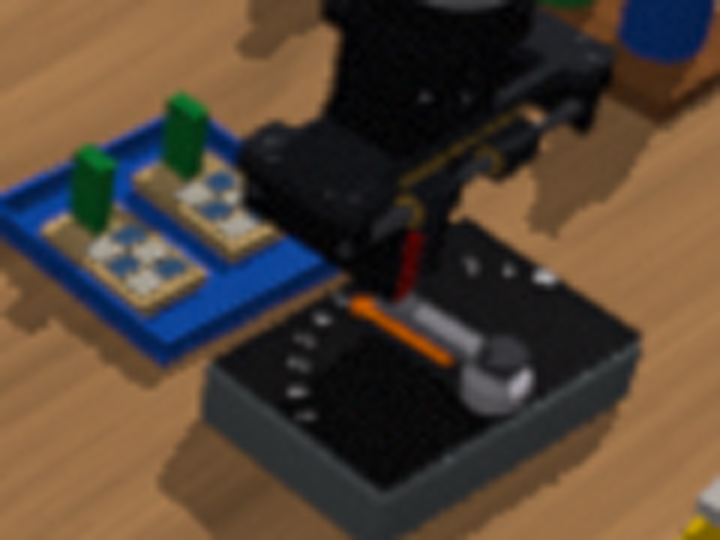

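Call:
play_rows(
  series=[15, 0, -0.0007, 0, 0, 0, 0, 15, 0, -0.0007, 0, 0, 0, 0, 70, 0, -0.0007, 0, 0, 0, 0, 70, 0, -0.0007, 0, 0, 0, 0, 70, 0, -0.0007, 0, 0, 0, 0, 70, 0, 0, 0, 0, 0, 0, 70, 0, 0, -0.03, 0, 0, 0, 70, 0, 0, -0.07, 0, 0, 0, 70, 0, 0, -0.1, 0, 0, 0, 70, 0, 0, -0.12, 0, 0, 0],
)

```text
time: 34.18
position: [0.5926, 0.3144, 0.2]
tool_rot: [0.014, 3.136, 0.005]
ft_force: [0.8, 0.1, 0.5]
grip_width: 0.678
```

Call:
play_rows(
  series=[70, 0.04, -0.02, -0.02, 0, 0, 0, 70, 0.08, -0.06, -0.02, 0, 0, 0, 70, 0.11, -0.1, -0.02, 0, 0, 0, 70, 0.14, -0.14, -0.02, 0, 0, 0, 70, 0.14, -0.17, -0.02, 0, 0, 0],
)

```text
time: 34.6
position: [0.4555, 0.1661, 0.2155]
tool_rot: [0.008, 3.141, 0.003]
ft_force: [1.9, -1.1, 0.0]
grip_width: 0.701
```

Run:
```python
from h import *
st()
view('scene','k3',290,90,120,90,6);view('top','k4',80,120,110,90,6.5)
```

```text
t 34.6 p [0.4555 0.1661 0.2155] yaw 179.72 tilt 0.12 F [ 1.9 -1.1  0. ] g 0.701 q [-0.63 -0.03  0.23  1.87  0.01  1.31  1.16]
```

View pics/k3.png

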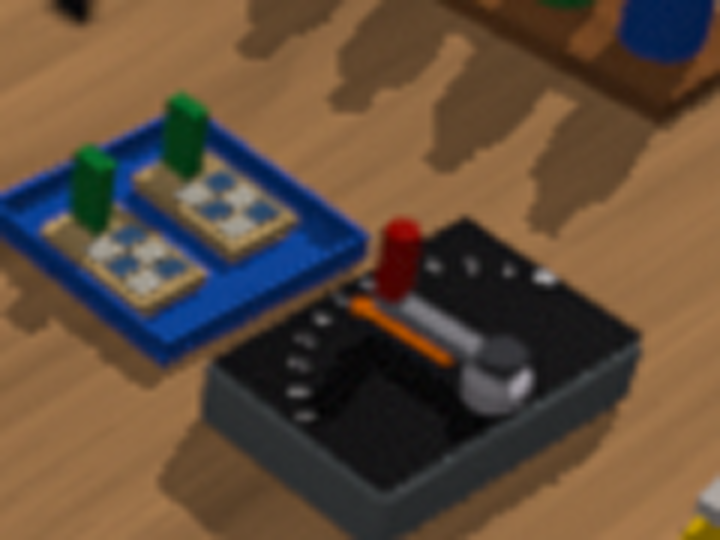

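View pics/k4.png

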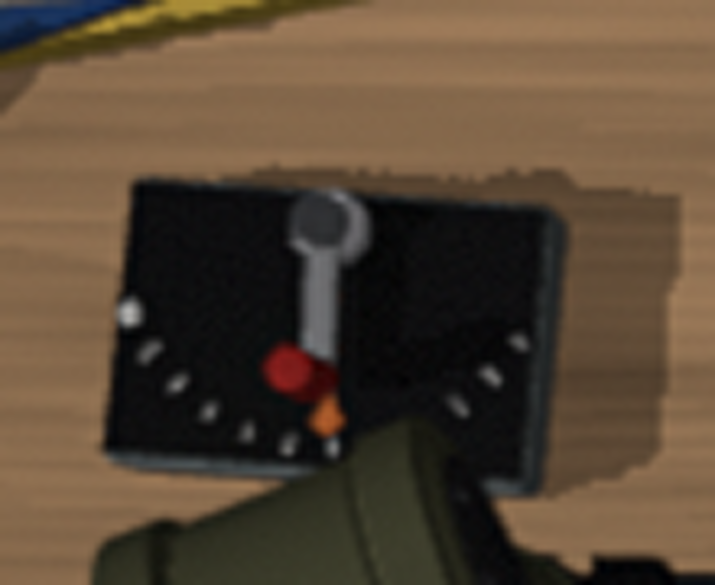

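Run:
```python
from h import *
t=get_image('top')
def P(x,y,z): return ray(t,80+(x+.5)/6.5-.5,120+(y+.5)/6.5-.5,z)[:2]
a=cv2.imread('pics/i3.png'); b=cv2.imread('pics/k4.png')
def fit(pts,z):
    q=np.array([P(x,y,z) for x,y in pts]); c=q.mean(0); u=np.linalg.svd(q-c)[2][0]; u*=-np.sign(u[0]); return c,u,np.degrees(np.arctan2(u[1],u[0]))%360
# pointer: redness-blue profile
pp=[]
for y in range(300,425,5):
    r=a[y,290:370].astype(float); w=np.clip(r[:,2]-r[:,0]-50,0,None); pp.append(((w*np.arange(290,370)).sum()/w.sum(),y))
ar=[]
for y in range(268,335,5):
    r=b[y,270:370].astype(float).mean(1); w=np.clip(r-60,0,None); ar.append(((w*np.arange(270,370)).sum()/w.sum(),y))
print(np.round(pp[::6],1).tolist(),np.round(ar[::3],1).tolist())
cp,up,ap=fit(pp,.046); ca,ua,aa=fit(ar,.066); print('pointer',cp,ap,'arm',ca,aa)
# where each line passes at x=.661 and .5911
for n,c,u in(('p',cp,up),('a',ca,ua)): print(n,[ (c+u*(x-c[0])/u[0]).round(4)[1] for x in(.661,.591)])
for h in (.06,.066,.07): print(h,fit(ar,h)[0])
for Pv in([.6611,.3143],[.661,.315],[.6611,.3155]):
    for n,c in(('p',cp),('a',ca)): v=c-np.array(Pv); print(Pv,n,np.degrees(np.arctan2(v[1],v[0]))%360)
```

```text
[[330.8, 300.0], [329.4, 330.0], [329.3, 360.0], [328.3, 390.0], [327.1, 420.0]] [[321.1, 268.0], [318.9, 283.0], [319.0, 298.0], [319.0, 313.0], [318.5, 328.0]]
pointer [0.60132882 0.31469621] 180.98320405856734 arm [0.624525   0.31434274] 180.3087892513609
p [np.float64(0.3157), np.float64(0.3145)]
a [np.float64(0.3145), np.float64(0.3142)]
0.06 [0.62549268 0.31609229]
0.066 [0.624525   0.31434274]
0.07 [0.62387988 0.31317637]
[0.6611, 0.3143] p 179.62020507686603
[0.6611, 0.3143] a 179.93305124107104
[0.661, 0.315] p 180.29169476682472
[0.661, 0.315] a 181.03233226687806
[0.6611, 0.3155] p 180.77045550027293
[0.6611, 0.3155] a 181.81228081851742
```

Run:
```python
from h import *
s=get_image('scene')
def P(x,y,z): return ray(s,290+(x+.5)/6-.5,90+(y+.5)/6-.5,z)[:2]
b=cv2.imread('pics/k3.png').astype(float); a=cv2.imread('pics/i4.png').astype(float)
def fit(pts,z):
    q=np.array([P(x,y,z) for x,y in pts]); c=q.mean(0); u=np.linalg.svd(q-c)[2][0]; u*=-np.sign(u[0]); return c,u,np.degrees(np.arctan2(u[1],u[0]))%360
pp=[]
for x in range(365,446,5):
    r=a[280:380,x]; w=np.clip(r[:,2]-r[:,0]-60,0,None); pp.append((x,(w*np.arange(280,380)).sum()/w.sum()))
ar=[]
for x in range(422,470,4):
    r=b[285:365,x]; w=np.clip(r.mean(1)-70,0,None)*(abs(r[:,2]-r[:,0])<40); ar.append((x,(w*np.arange(285,365)).sum()/w.sum()))
print(np.round(pp[::4],1).tolist(),np.round(ar[::3],1).tolist())
cp,up,ap=fit(pp,.046); 
for z in(.060,.063,.066):
  ca,ua,aa=fit(ar,z); print('pointer',cp,ap,'arm',z,ca,aa,[(c+u*(.661-c[0])/u[0]).round(4)[1] for c,u in((cp,up),(ca,ua))])
```

```text
[[365.0, 306.4], [385.0, 321.1], [405.0, 333.5], [425.0, 346.0], [445.0, 357.5]] [[422.0, 312.9], [434.0, 320.3], [446.0, 327.9], [458.0, 334.8]]
pointer [0.60289191 0.31424152] 179.70407944964433 arm 0.06 [0.6217042 0.3187971] 181.04752868386663 [np.float64(0.3139), np.float64(0.3195)]
pointer [0.60289191 0.31424152] 179.70407944964433 arm 0.063 [0.62359667 0.3157836 ] 181.04752868386652 [np.float64(0.3139), np.float64(0.3165)]
pointer [0.60289191 0.31424152] 179.70407944964433 arm 0.066 [0.62548915 0.31277011] 181.04752868386646 [np.float64(0.3139), np.float64(0.3134)]
```

Call:
play_rows(
  series=[70, 0, 0, -0.02, 0, 0, 0, 70, 0, 0, -0.03, 0, 0, 0, 70, 0, 0, -0.03, 0, 0, 0, 70, 0, 0, -0.03, 0, 0, 0],
)

```text
time: 35.13
position: [0.4586, 0.1671, 0.2459]
tool_rot: [0.01, 3.139, 0.002]
ft_force: [0.0, 0.9, -0.2]
grip_width: 0.695
```

Run:
```python
from h import *
st()
view('scene','z1',0,0,512,384,1.56); view('top','z2',0,0,512,384,1.56); view('scene','z3',220,140,120,100,6)
```

```text
t 35.13 p [0.4586 0.1671 0.2459] yaw 179.63 tilt 0.16 F [ 0.   0.9 -0.2] g 0.695 q [-0.64 -0.04  0.23  1.81  0.01  1.37  1.15]
```

View pics/z1.png

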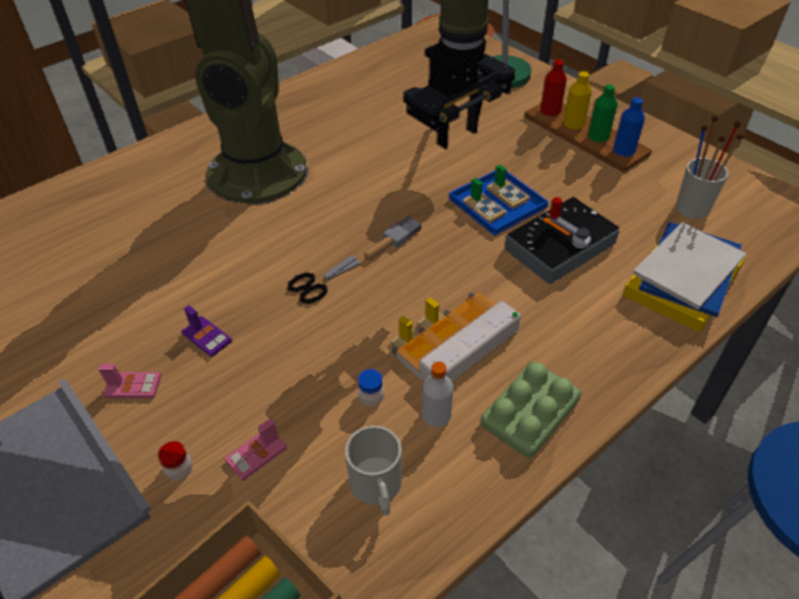

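View pics/z2.png

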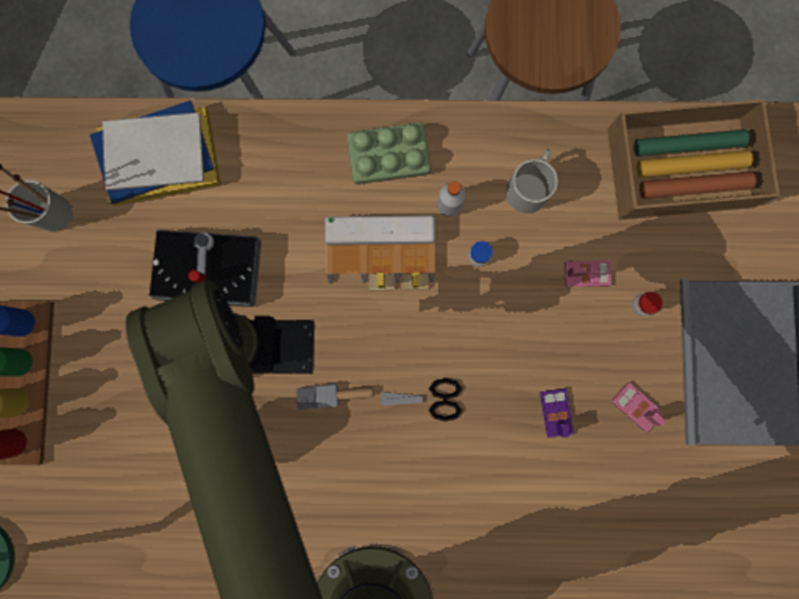

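View pics/z3.png

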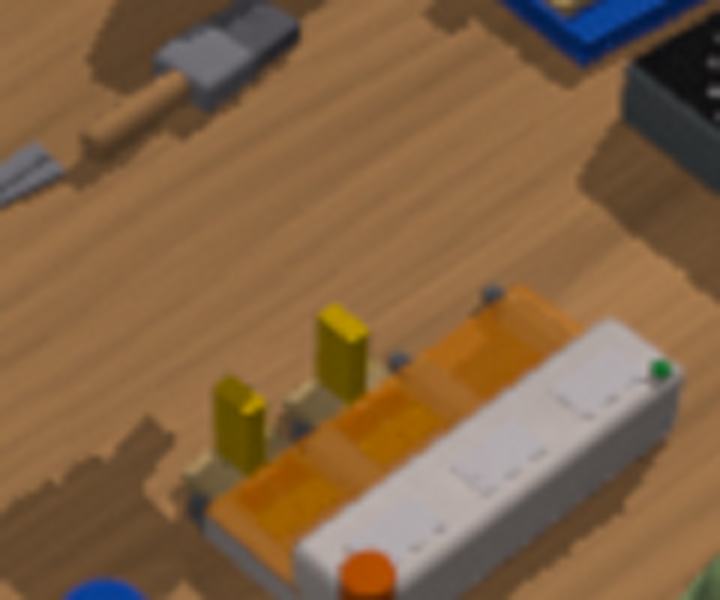

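Run:
```python
from bench import *
print(close_job())
```

```text
the job is handed in; nothing more can be done
None
```

The job is done and handed in at about 35 s of robot time.

**What I did:**
- Turned the lever back to its off stop; it stopped moving while the force rose to about 12 N.
- Moved the two cured carriers, from bays 1 and 3, into the blue tray.
- Slid the two fresh carriers into bays 2 and 3, pressing each against its stop at about 10 N.
- Set the lever to the orange pointer, let go and moved the arm clear.

**Last checks:**
- Both green carriers lie flat in the tray.
- **Bay fit:** Both yellow tabs appear within about 1 mm of where the home green ones stood. The pictures cannot confirm 0.5 mm, so full home rests on the firm stop felt when pushing. I did not touch the carriers again once the lamp was on.
- **Lever:** The two cameras disagree slightly on lever against pointer. The top view gives about −0.7° and the scene view about +1.3°, and I left it at that.
- **Bystanders:** These and the pink and purple look-alikes look unmoved by eye in both final pictures. I saw no knocked carrier and no grip slip.

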